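# Rack the read cuvettes and hold the stoppered one in the light path

## Task

The blank on the photometer's stage and the open-topped cuvette on the grey mat have been read: stand both in the two empty places of the cuvette rack, so that its two rows of three are complete, without disturbing the others. Then take the stoppered cuvette, set it in the photometer's stage with its clear windows facing the lamp and the detector, press the stage all the way down so that the shutter clears the light path, and finish while still holding it there, upright and pressed down. Grip cuvettes only by their frosted broad sides, never on the clear windows or the stopper, drop or topple none, and leave the other things on the bench where they are.

Things in the scene. Friction and masses are not known exactly. Their poses are not given: they have to be found in the camera images.
- photometer: press-to-read photometer, fixed: grey base 100 (x) by 214 mm (y), black lamp head at -y (finned lamp house, 67 mm high), black detector head at +y (grey house with dark read-out, 71 mm high). Between the heads (55 mm high) a gap 45 mm wide in y, open to front, back and top, with the cell stage in its middle. Light runs along its y axis. Origin: centre of the underside.
- light_path (a point): middle of the photometer's light path, half-way between the lenses, straight above the middle of the stage and 37 mm above the bench; y axis along the light, x axis across it
- cell_stage (a joint): the steel cell stage, spring-lifted: 0 = up (shutter blade blocks the light), 0.010 m = fully down at its stop; the spring takes 2.5 N at the start and 4 N at the stop and lifts the stage again unless it is held down
- stage_floor (a point): centre of the stage pocket's floor (32 mm above the bench with the stage up, 22 mm down); moves with the stage. Pocket 16 mm (x) by 26 mm (y); rim 5 mm above the floor, but 11 mm at the lamp end, where the wall is the shutter blade; the top 2.5 mm of the walls slope outward as a lead-in, mouth 21 by 31 mm. Axes as the photometer's.
- cell_rack: light-grey plastic cuvette rack, fixed, 98 (x) by 130 (y) by 20 mm high (end rails 26 mm): two rows of three pockets 16 mm (x) by 26 mm (y), 15 mm deep, mouths 21 by 31 mm with 2.5 mm lead-ins; 36 mm apart along y, rows 45 mm apart along x. Four hold open cuvettes rising 50 mm above the bench, windows to +y and -y of the rack. Origin: centre of the underside.
- place_left (a point): empty pocket at the left (+y) end of the rack's front (-x) row: centre of its floor, 5 mm above the bench; axes as the rack's
- place_middle (a point): empty pocket in the middle of the rack's front row: centre of its floor, 5 mm above the bench; axes as the rack's
- mat: flat dark-grey rubber mat, fixed, 100 x 120 mm, 4 mm thick, on which the open cuvette and the stoppered one stand. Origin: centre of the underside.
- cell_blank_center (a point): the blank: open-topped glass cuvette, 12.5 mm (x) between the flat frosted broad sides, 22.5 mm (y) between the clear windows at its narrow ends, 45 mm tall, 20 g; at the start it stands in the photometer's stage pocket, which is up. Upright; x through the frosted sides, y through the windows, z up. Grip its upper half, clear of the pocket rims. Origin: its centre, 22.5 mm above its underside.
- cell_read_center (a point): open-topped glass cuvette on the mat, 12.5 mm (x) between the flat frosted broad sides, 22.5 mm (y) between the clear windows at its narrow ends, 45 mm tall, 20 g. Upright; x through the frosted sides, y through the windows, z up. Grip its upper half, clear of the pocket rims. Origin: its centre, 22.5 mm above its underside.
- sample_center (a point): the stoppered cuvette on the mat: 12.5 mm (x) between the flat frosted broad sides, 22.5 mm (y) between the clear windows at its narrow ends, 45 mm tall, 20 g, plus a round white stopper 9.4 mm across that rises 10 mm above the glass. Upright; x through the frosted sides, y through the windows, z up. Grip its upper half, clear of the pocket rims. Origin: its centre, 22.5 mm above its underside.
- cell_blank_windows: the two clear windows of the blank, at its narrow (+y and -y) ends. Origin: centre of the cuvette's underside
- cell_read_windows: the two clear windows of the open cuvette from the mat, at its narrow ends. Origin: centre of the cuvette's underside
- sample_windows: the two clear windows of the stoppered cuvette, at its narrow ends. Origin: centre of the cuvette's underside
- sample_cap: the white stopper of the stoppered cuvette, fixed in it. Origin: centre of the cuvette's underside
- racked_0: open cuvette already in the rack (front row, right end), same size as the others; stays there. Origin: centre of its underside
- racked_1: open cuvette already in the rack (back row, left end), same size as the others; stays there. Origin: centre of its underside
- racked_2: open cuvette already in the rack (back row, middle), same size as the others; stays there. Origin: centre of its underside
- racked_3: open cuvette already in the rack (back row, right end), same size as the others; stays there. Origin: centre of its underside
- beaker: small clear glass beaker, 50 mm wide, 61 mm high, a bystander. Origin: centre of its underside
- dropper: small white dropper bottle with a pointed cap, 31 mm wide, 94 mm high, a bystander. Origin: centre of its underside
- tweezers: steel tweezers lying flat, 124 mm long, 9 mm high, bystander. Origin: centre of its underside
- pen: black marker pen lying flat, 125 mm long, bystander. Origin: centre of its underside

How it is judged:
By the outcome, as a careful person would: the job done as asked, in the order asked, and still so for the second after the job is handed in, while the arm keeps its last pose, push and grip.
It also fails if it takes over 61 s, if anything falls off the work surface, if the arm or the gripper's body presses on something with over 40 N, if the wrist force passes 120 N, or if a joint passes its speed limit or range.

## Robot

A 6-joint arm with a two-finger parallel gripper is mounted at the origin on a cart in front of the work surface, level with it; the furniture and walls round the work are solid. World frame = base frame: x ahead of the robot, y to its left, z up, the work surface at z = 0. Lengths are in m, angles in rad, forces in N, time in s.
With the tool pointing down it reaches from about 0.35 to 0.775 m from the base axis. Payload 7.3 kg.
Tool frame: the origin (TCP) lies at the very end of the fingers, on their centre line; the grasp point (between the pads) lies 19 mm behind it; z points along the fingers, y is the direction in which the jaws open and shut (so a half turn about z gives the same grasp; the last joint's range is limited). The gripper opens to 92 mm and grips with 3 to 60 N. Pads are 19 mm wide; open, the fingers measure 130 mm over their backs; the gripper's body (75 mm by 190 mm) begins 47 mm behind the grasp point.
Start: joints at [-1.354, 0.342, 1.524, -0, 1.275, -0.146], TCP at [0.186, -0.491, 0.227] pointing down, gripper open.
Joint ranges: [-2.53, 2.53], [-0.77, 2.02], [0.04, 2.7], [-1, 4.14], [0.28, 2.66], [-3.11, 3.11]. Speed limits (rad/s): [2.57, 2.57, 3.14, 3.14, 3.14, 3.14].

## Interface

Orientations are given as [roll, pitch, yaw] about the fixed x, y, z axes, in that order (R = Rz(yaw) Ry(pitch) Rx(roll)).
In Python, from cell import monitor, eyes, order gives the robot as it stands. The module is installed in compiled form; this text tells all that it offers.
- The arm moves only by the tool carry_out, never from a script. Its argument "targets" is a list of rows, each a list of 2 entries, a list of its own where there are three numbers: the shift along the tool's x, y, z in m, then the turn about the tool's z in rad. In form: [[[dx, dy, dz], twist], ...]. A call has 1 to 10 rows; each row shifts and turns the pose as measured when the row begins, along the tool's axes as they then stand; what a row does not reach is not made up. A row lasts 1/8 s, in which the tool goes at most 62.5 mm and 10.7 degrees, less where a joint would pass 70% of its speed; a pose out of reach is approached as far as the arm can. A call is refused whole if a number of a shift passes 0.0625 or a number of a turn 0.188, either way. A call with a gripper value outside its range is refused whole. "fingers" is the closure, from 0 (fully open) to 1 (shut), set as the call begins (left out, the last holds). The fingers move at their own pace and stop on an object; "grip_force" is the grip in N (left out, the last holds). Time passes only in rows, so rows that do not move let the fingers close. It gives the time, the measured TCP pose, the force and the opening at its end, in the units of the state.
- monitor.observe(): the state, without advancing time (a new reading comes with each control period).
- eyes.read_camera(name): name is "scene" or "top" or "wrist"; returns the picture (400x640x3 uint8, red, green, blue); there is no depth.
- eyes.camera_info(name): a dict with "K" (3x3 intrinsics, pixels), "rvec" (rotation vector, rad) and "tvec" (3), from world to camera coordinates, as OpenCV has them. Camera axes: x right, y down, z forward; pixel columns grow to the right and rows downward; lengths in m; the calibration is good to about 2 mm. A picture is of the moment at which its call begins: read the wrist's pose just before it. camera_info takes no time and is no camera call; for the wrist camera it gives the pose at the moment of the call.
- order.hand_in(): hands the job in, once; it reports no verdict.
The state is a dict: "time": time; "qpos": joint angles; "qvel": joint speeds; "joint_efforts": joint torques, N m; "tool_pos": TCP position; "tool_rot": TCP orientation; "contact_force": force on the tool from outside, world axes, zero at the start; "torque": the same for the moment, N m; "opening": finger opening in m.
Only numpy, scipy, OpenCV 4.12 (cv2) and the standard library are available. Lean on these libraries where they do the work, as an engineer would, in place of code of your own. Each camera call takes 0.05 s, during which the arm holds its last target.

## Working session

There is one attempt and no reset: what is moved stays moved. The work goes in short steps, Python scripts to look and compute and a tool call to move; the robot and the scene stay as the last step left them, time stands still between calls to the robot, and variables do not carry over. Pictures are saved under pics/ and viewed, and the job is handed in when it is done.

Besides the shell and the picture viewer there is one more tool, called after "Request:" by a JSON object that holds its "method" and its "body". carry_out: Moves the arm, as the interface text tells. Its arguments: {"type":"object","properties":{"targets":{"type":"array","items":{"type":"array"}},"fingers":{"type":"number"},"grip_force":{"type":"number"}},"required":["targets"]}

```bash
mkdir -p pics
cat > h.py <<'E'
import numpy as np, cv2
from cell import monitor, eyes, order
def save(cam,name):
    im=eyes.read_camera(cam); cv2.imwrite('pics/'+name+'.png',im[:,:,::-1]); np.save('pics/'+name+'.npy',im); return im
def cam(name):
    i=eyes.camera_info(name); return np.array(i['K'],float),cv2.Rodrigues(np.array(i['rvec'],float))[0],np.array(i['tvec'],float).reshape(3)
def ray(c,uv):
    K,R,t=c; d=R.T@np.linalg.inv(K)@np.array([uv[0],uv[1],1.]); return -R.T@t,d
def plane(c,uv,z):
    o,d=ray(c,uv); return o+d*(z-o[2])/d[2]
def proj(c,P):
    K,R,t=c; p=K@(R@np.array(P,float)+t); return p[:2]/p[2]
def tri(obs):
    A=np.zeros((3,3));b=np.zeros(3)
    for c,uv in obs:
        o,d=ray(c,uv); d=d/np.linalg.norm(d); M=np.eye(3)-np.outer(d,d); A+=M;b+=M@o
    x=np.linalg.solve(A,b)
    return x,[float(np.linalg.norm(proj(c,x)-uv)) for c,uv in obs]
E
python3 - <<'E'
from h import *
np.set_printoptions(precision=4,suppress=True)
for k,v in monitor.observe().items(): print(k,v)
for n in ['scene','top','wrist']:
    save(n,n+'0'); K,R,t=cam(n); print(n,K.tolist(),-R.T@t,R[2])
E
```

```text
time 0.0
qpos [-1.354   0.3427  1.525  -0.      1.2754 -0.146 ]
qvel [-0.0011  0.0001  0.0008 -0.0011  0.0002  0.0002]
joint_efforts [  0.0002 -43.124  -24.4219   0.0716   0.0559  -0.0001]
tool_pos [ 0.1862 -0.4904  0.226 ]
tool_rot [-3.14   -0.0002  0.3628]
contact_force [ 0.7648 -0.2761  0.4817]
torque [-0.0003  0.0837 -0.0363]
opening 0.09168771944085807
scene [[510.20222774596016, 0.0, 315.8419180888283], [0.0, 510.20222774596016, 194.84242170369865], [0.0, 0.0, 1.0]] [-0.0674  0.5695  1.0729] [ 0.4644 -0.4613 -0.756 ]
top [[468.8709585099083, 0.0, 319.5232296792726], [0.0, 468.8709585099083, 197.34386856000773], [0.0, 0.0, 1.0]] [ 0.3379 -0.0589  1.2746] [ 0.1849  0.0109 -0.9827]
wrist [[321.66737200388854, 0.0, 325.84969422850594], [0.0, 321.66737200388854, 198.97346013137047], [0.0, 0.0, 1.0]] [ 0.2578 -0.4641  0.384 ] [-0.2659 -0.1006 -0.9587]
```

View pics/scene0.png

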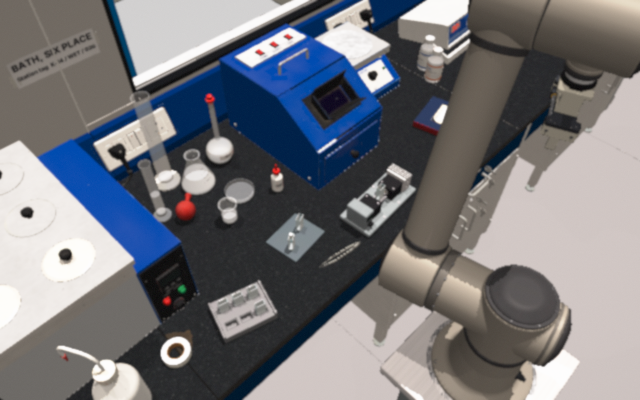

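View pics/top0.png

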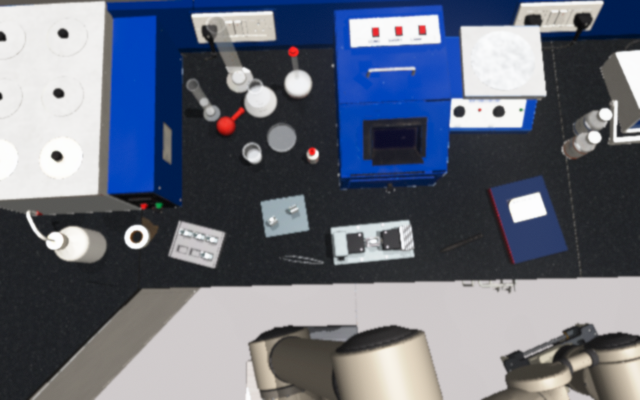

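View pics/wrist0.png

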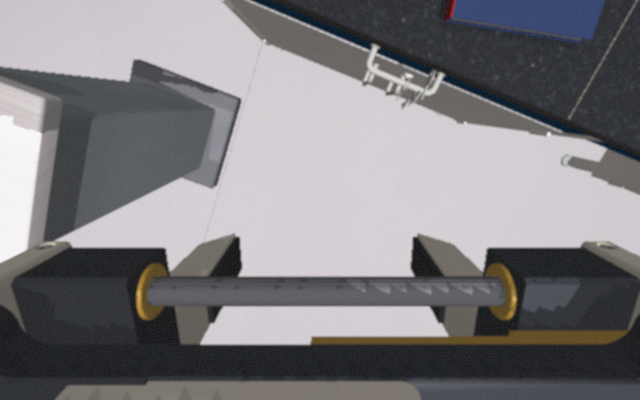

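The top view shows the rack at about (197,244), the mat with its two cuvettes at (285,216) and the photometer at (372,241). I'll enlarge these next.

Run:
```python
from h import *
t=cv2.imread('pics/top0.png'); s=cv2.imread('pics/scene0.png')
cv2.imwrite('pics/t_crop.png',cv2.resize(t[185:285,160:425],None,fx=3,fy=3,interpolation=cv2.INTER_CUBIC))
cv2.imwrite('pics/s_crop.png',cv2.resize(s[160:345,200:420],None,fx=3.2,fy=3.2,interpolation=cv2.INTER_CUBIC))
c=cam('top')
for n,uv,z in [('rack',(197,244),.02),('mat',(285,216),.004),('phot',(372,241),.03)]: print(n,plane(c,uv,z))
```

```text
rack [0.456236   0.28719166 0.02      ]
mat [0.52772302 0.05117568 0.004     ]
phot [ 0.45028095 -0.18098035  0.03      ]
```

View pics/t_crop.png

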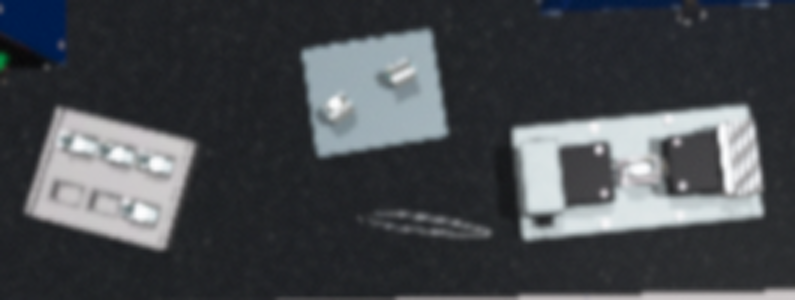

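View pics/s_crop.png

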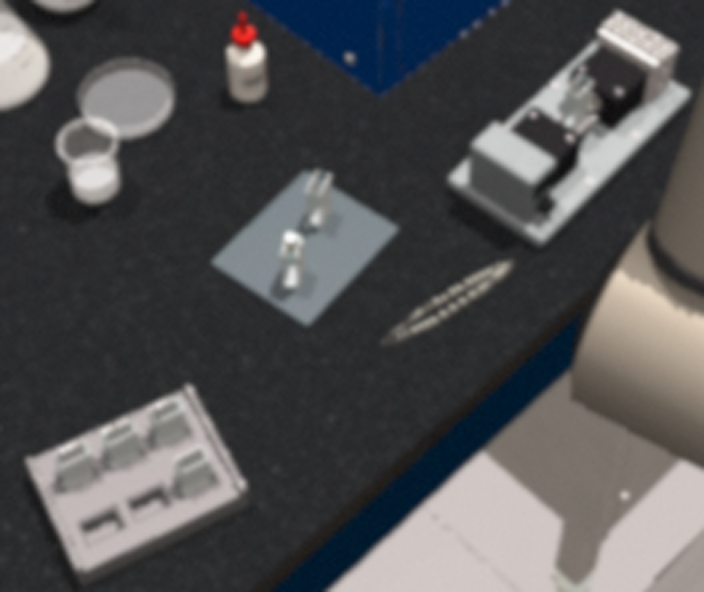

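```bash
cat >> h.py <<'E'
def plan(P,yaw,zmin=None):
    s=monitor.observe(); p=np.array(s['tool_pos']); psi=s['tool_rot'][2]; P=np.array(P,float)
    d=P-p; dpsi=(yaw-psi+np.pi)%(2*np.pi)-np.pi
    n=max(int(np.ceil(np.linalg.norm(d)/.058)),int(np.ceil(abs(dpsi)/.18)),1)
    rows=[]
    for i in range(n):
        a=psi+dpsi*i/n; st=d/n
        x=np.array([np.cos(a),np.sin(a),0]);y=np.array([np.sin(a),-np.cos(a),0])
        rows.append([[round(float(st@x),4),round(float(st@y),4),round(float(-st[2]),4)],round(float(-dpsi/n),3)])
    print('t',round(s['time'],2),'p',np.round(p,4),'rpy',np.round(s['tool_rot'],4),'F',np.round(s['contact_force'],1),'op',round(s['opening'],4)); print(n,rows)
E
python3 -c "
from h import *
plan([.45,-.24,.2],1.6)"
```

```text
t 0.15 p [ 0.1863 -0.4905  0.2262] rpy [-3.1405e+00 -2.0000e-04  3.6280e-01] F [-0.4 -0.1 -0.3] op 0.0922
7 [[[0.0479, -0.0201, 0.0037], -0.177], [[0.0507, -0.0114, 0.0037], -0.177], [[0.0519, -0.0023, 0.0037], -0.177], [[0.0515, 0.0069, 0.0037], -0.177], [[0.0495, 0.0159, 0.0037], -0.177], [[0.0459, 0.0243, 0.0037], -0.177], [[0.0409, 0.032, 0.0037], -0.177]]
```

Request:
{"method": "carry_out", "body": {"targets": [[[0.048,-0.02,0.004],-0.177],[[0.051,-0.011,0.004],-0.177],[[0.052,-0.002,0.004],-0.177],[[0.0515,0.007,0.004],-0.177],[[0.0495,0.016,0.004],-0.177],[[0.046,0.024,0.003],-0.177],[[0.041,0.032,0.003],-0.177]], "fingers": 0}}

```text
time: 1.02
tool_pos: [0.4519, -0.2313, 0.198]
tool_rot: [-3.14, -0.002, 1.634]
contact_force: [-0.2, -0.3, 0.1]
opening: 0.0919
```

```bash
python3 -c "
from h import *
plan([.45,-.24,.2],1.6)
s=monitor.observe();print(np.abs(s['qvel']).max())
c=cam('wrist');import pickle;im=save('wrist','w1');pickle.dump(c,open('pics/w1.pkl','wb'))"
```

```text
t 1.02 p [ 0.4519 -0.2313  0.198 ] rpy [-3.1405e+00 -1.8000e-03  1.6336e+00] F [-0.2 -0.3  0.1] op 0.0919
1 [[[-0.0086, -0.0024, -0.002], 0.034]]
0.8603282348611321
```

View pics/w1.png

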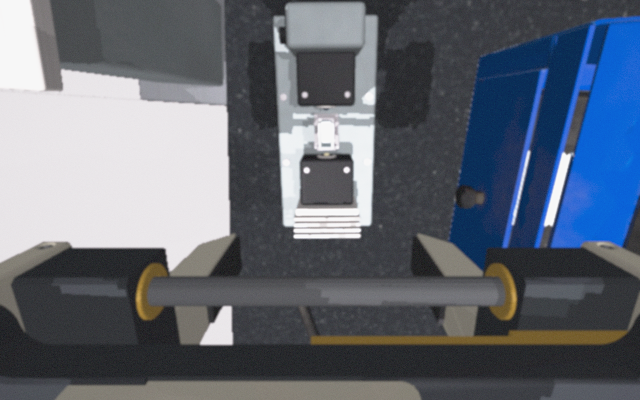

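The photometer is seen from above: lamp fins near (327,222), the blank at (326,131) and the detector house on top at (325,25). I'll take a second, closer view.

Request:
{"method": "carry_out", "body": {"targets": [[[0.03,0.0,0.04],0.03],[[0.0,0.0,0.03],0.0],[[0.0,0.0,0.0],0.0]]}}

```text
time: 1.45
tool_pos: [0.4542, -0.1938, 0.126]
tool_rot: [3.14, -0.005, 1.617]
contact_force: [-0.2, -0.4, -0.1]
opening: 0.0916
```

```bash
python3 -c "
from h import *
plan([.45,-.24,.2],1.6)
s=monitor.observe();print(np.abs(s['qvel']).max())
c=cam('wrist');import pickle;im=save('wrist','w2');pickle.dump(c,open('pics/w2.pkl','wb'))
a=cv2.imread('pics/w1.png')[0:250,260:395];b=cv2.imread('pics/w2.png')[0:260,220:430]
cv2.imwrite('pics/w1c.png',cv2.resize(a,None,fx=2.4,fy=2.4,interpolation=cv2.INTER_CUBIC))
cv2.imwrite('pics/w2c.png',cv2.resize(b,None,fx=2.3,fy=2.3,interpolation=cv2.INTER_CUBIC))"
```

```text
t 1.45 p [ 0.4542 -0.1938  0.126 ] rpy [ 3.1404 -0.0047  1.617 ] F [-0.2 -0.4 -0.1] op 0.0916
2 [[[-0.023, -0.0032, -0.037], 0.009], [[-0.023, -0.003, -0.037], 0.009]]
0.03132200031349762
```

View pics/w1c.png

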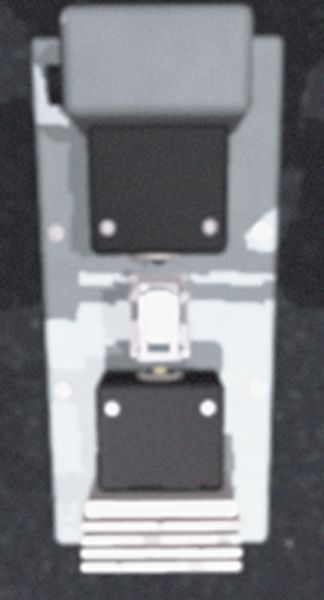

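View pics/w2c.png

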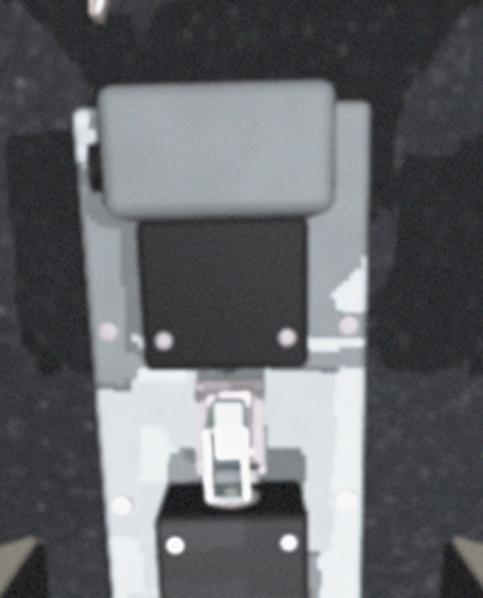

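The two views show four white screw dots on the black heads, at about (305,95), (347,95), (307,170), (347,170) in the first and (291,148), (345,147), (296,237), (345,236) in the second. I'll triangulate them, and the blank's rim as well.

```bash
cat >> h.py <<'E'
import pickle
def ld(n): return np.load('pics/%s.npy'%n), pickle.load(open('pics/%s.pkl'%n,'rb'))
def dot(im,uv,r=5):
    g=im.astype(float).mean(2); u,v=int(round(uv[0])),int(round(uv[1])); w=g[v-r:v+r+1,u-r:u+r+1]
    w=np.clip(w-(np.median(w)+w.max())/2,0,None); yy,xx=np.mgrid[v-r:v+r+1,u-r:u+r+1]
    return np.array([(w*xx).sum(),(w*yy).sum()])/w.sum()
E
python3 - <<'E'
from h import *
np.set_printoptions(precision=4,suppress=True)
i1,c1=ld('w1');i2,c2=ld('w2')
A=[(304.6,95),(347,95),(306.7,170),(346.7,170)];B=[(291.3,148.3),(344.8,147),(296,237),(345,236)]
P=[]
for a,b in zip(A,B):
    a=dot(i1,a,4);b=dot(i2,b,4); x,e=tri([(c1,a),(c2,b)]); P.append(x); print(a,b,x,e)
P=np.array(P); m=P.mean(0); ax=(P[0]+P[1]-P[2]-P[3])/2; print('mid',m,'axis',ax,'phi',np.arctan2(ax[1],ax[0])-np.pi/2)
axx=(P[1]+P[3]-P[0]-P[2])/2; print(axx,np.arctan2(axx[1],axx[0]))
# blank top
def show(im,x0,x1,y0,y1,f,n):
    cv2.imwrite('pics/'+n+'.png',cv2.resize(im[y0:y1,x0:x1,::-1],None,fx=f,fy=f,interpolation=cv2.INTER_CUBIC))
show(i1,306,346,110,165,10,'b1'); show(i2,295,345,160,225,9,'b2')
E
```

```text
[304.3597  94.3716] [290.8237 147.6371] [ 0.427  -0.1486  0.055 ] [0.012779716160782334, 0.01602524873718965]
[346.9068  94.0545] [344.4311 146.0438] [ 0.465  -0.146   0.0534] [0.0626655721684885, 0.07861566770957307]
[306.1458 169.9292] [295.5888 236.5697] [ 0.4316 -0.2171  0.0537] [0.01461523137535927, 0.018049804199287433]
[346.1546 169.5402] [345.0791 235.4677] [ 0.4697 -0.2142  0.0542] [0.018590821688158253, 0.02298834542310384]
mid [ 0.4483 -0.1815  0.0541] axis [-0.0046  0.0683  0.0002] phi 0.06785771763373916
[ 0.038   0.0028 -0.0005] 0.07247620814560836
```

View pics/b1.png

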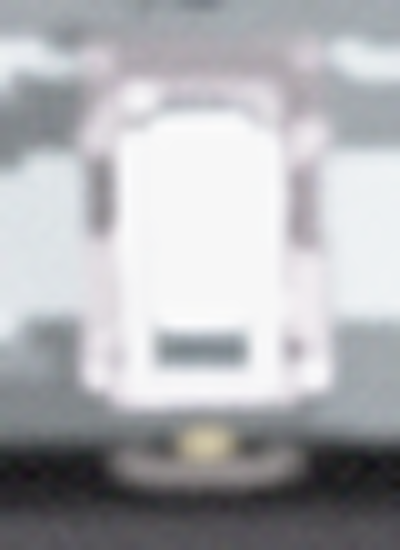

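View pics/b2.png

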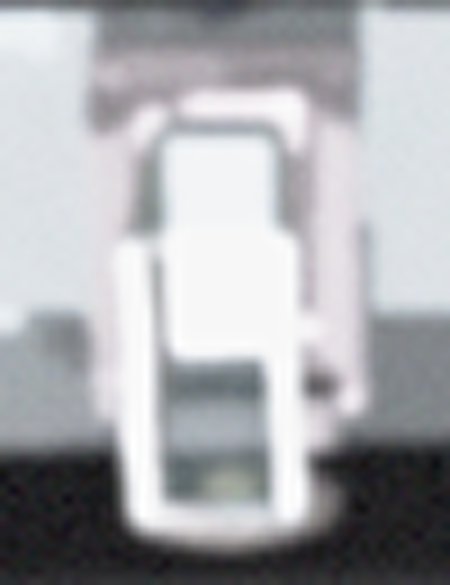

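Run:
```python
from h import *
np.set_printoptions(precision=4,suppress=True)
i1,c1=ld('w1');i2,c2=ld('w2')
for uv in [(308.9,218.9),(328.5,218.5),(308.2,186.2),(328.7,186),(318.6,202.5)]: print(plane(c2,uv,.077))
# stage rim in view1: expected positions
ph=.07; M=np.array([.4483,-.1815])
def W(x,y,z): return [M[0]+x*np.cos(ph)-y*np.sin(ph),M[1]+x*np.sin(ph)+y*np.cos(ph),z]
print('base corners proj'); 
for n,c in (('1',c1),('2',c2)):
    print(n,[np.round(proj(c,W(x*.00625,y*.01125,.077)),1) for x,y in ((-1,-1),(1,-1),(1,1),(-1,1))],[np.round(proj(c,W(0,y*.0225,.055)),1) for y in(-1,1)])
```

```text
[ 0.4423 -0.1937  0.077 ]
[ 0.4557 -0.1928  0.077 ]
[ 0.4412 -0.1707  0.077 ]
[ 0.4547 -0.1699  0.077 ]
[ 0.4485 -0.1817  0.077 ]
base corners proj
1 [array([318.7, 148.9]), array([333.2, 148.7]), array([333.2, 122. ]), array([318.4, 122.1])] [array([326.1, 157.7]), array([325.7, 107.9])]
2 [array([309.7, 218.2]), array([328. , 217.8]), array([327.2, 185.8]), array([308.4, 186.2])] [array([319.9, 222.2]), array([318. , 163.4])]
```

```bash
python3 -c "
from h import *
plan([.4485,-.1817,.086],1.641)"
```

```text
t 1.5 p [ 0.4549 -0.1943  0.1272] rpy [ 3.1386 -0.0036  1.6167] F [0.7 0.1 0.3] op 0.0917
1 [[[0.0129, -0.0058, 0.0412], -0.024]]
```

Request:
{"method": "carry_out", "body": {"targets": [[[0.013,-0.006,0.041],-0.024],[[0.0,0.0,0.0],0.0]]}}

```text
time: 1.75
tool_pos: [0.45, -0.1833, 0.0884]
tool_rot: [3.134, -0.0, 1.639]
contact_force: [0.5, 0.1, 0.3]
opening: 0.0916
```

```bash
python3 -c "
from h import *
plan([.4485,-.1817,.053],1.641)"
```

```text
t 1.75 p [ 0.45   -0.1833  0.0884] rpy [ 3.1343e+00 -4.0000e-04  1.6392e+00] F [0.5 0.1 0.3] op 0.0916
1 [[[0.0017, -0.0014, 0.0354], -0.002]]
```

Request:
{"method": "carry_out", "body": {"targets": [[[0.0015,-0.0015,0.035],0.0],[[0.0,0.0,0.0],0.0]]}}

```text
time: 2.0
tool_pos: [0.4521, -0.1852, 0.0575]
tool_rot: [3.127, 0.005, 1.637]
contact_force: [-0.9, 0.3, 0.7]
opening: 0.0918
```

Request:
{"method": "carry_out", "body": {"targets": [[[0,0,0],0.0],[[0,0,0],0.0],[[0,0,0],0.0]], "fingers": 1, "grip_force": 12}}

```text
time: 2.38
tool_pos: [0.4555, -0.188, 0.0628]
tool_rot: [3.12, 0.01, 1.636]
contact_force: [-0.5, 0.4, 0.5]
opening: 0.0664
```

```bash
python3 -c "
from h import *
plan([.4485,-.1817,.053],1.641)"
```

```text
t 2.38 p [ 0.4555 -0.188   0.0628] rpy [3.1197 0.0101 1.6355] F [-0.5  0.4  0.5] op 0.0664
1 [[[0.0068, -0.0066, 0.0098], -0.005]]
```

Run:
```python
from h import *
np.set_printoptions(precision=4,suppress=True)
for i in range(3):
    s=monitor.observe(); print(s['time'],s['qpos'],s['tool_pos'],s['tool_rot'],s['opening'],s['joint_efforts'],s['qvel'])
    eyes.read_camera('wrist')
```

```text
2.375 [-0.55    0.4763  1.8413  0.0061  0.8003 -0.619 ] [ 0.4555 -0.188   0.0628] [3.1197 0.0101 1.6355] 0.0664488849854015 [ -0.0357 -42.8179 -17.4054   0.0458  -0.0417   0.0018] [-0.0009 -0.0123 -0.0091  0.0009  0.0107  0.0012]
2.425 [-0.55    0.4764  1.8413  0.0061  0.8002 -0.6191] [ 0.4555 -0.188   0.0628] [3.1197 0.0101 1.6356] 0.062323780299179184 [  0.0043 -42.438  -16.994    0.0499   0.0288   0.0011] [ 0.0031  0.0067  0.0083  0.0004 -0.0069  0.0007]
2.475 [-0.5499  0.4768  1.8418  0.006   0.7999 -0.6191] [ 0.4553 -0.1878  0.0624] [3.1203 0.0098 1.6357] 0.05801069180745488 [ -0.035  -43.0067 -17.4285   0.0457  -0.0115   0.0022] [ 0.0017  0.0091  0.0094 -0.0007 -0.0038  0.0002]
```

Request:
{"method": "carry_out", "body": {"targets": [[[0,0,0],0.0]], "fingers": 0}}

```text
time: 2.65
tool_pos: [0.455, -0.1876, 0.0621]
tool_rot: [3.121, 0.009, 1.636]
contact_force: [0.9, 0.1, 0.7]
opening: 0.0608
```

Run:
```python
from h import *
np.set_printoptions(precision=4,suppress=True)
for i in range(1):
    s=monitor.observe(); print(s['time'],s['qpos'],s['tool_pos'],s['tool_rot'],s['opening'],s['joint_efforts'],s['qvel'])
```

```text
2.65 [-0.5498  0.4771  1.8423  0.0061  0.8    -0.6191] [ 0.455  -0.1876  0.0621] [3.121  0.0092 1.6358] 0.06081029297908198 [ -0.0155 -42.9414 -17.3477   0.0473  -0.0322   0.0013] [ 0.0005 -0.0039 -0.0026 -0.0021  0.0005 -0.0007]
```

Request:
{"method": "carry_out", "body": {"targets": [[[0.0065,-0.006,0.009],0.0]]}}

```text
time: 2.78
tool_pos: [0.4492, -0.1819, 0.053]
tool_rot: [3.119, 0.01, 1.636]
contact_force: [0.5, 1.2, 0.1]
opening: 0.0701
```

Run:
```python
from h import *
plan([.4485,-.1817,.053],1.641)
eyes.read_camera('wrist')
plan([.4485,-.1817,.053],1.641)
```

```text
t 2.77 p [ 0.4492 -0.1819  0.053 ] rpy [3.1195 0.0103 1.6356] F [0.5 1.2 0.1] op 0.0701
1 [[[0.0002, -0.0007, 0.0], -0.005]]
t 2.83 p [ 0.4468 -0.1801  0.0513] rpy [3.1236 0.0073 1.636 ] F [-1.9  1.5 -1.4] op 0.074
1 [[[-0.0018, 0.0015, -0.0017], -0.005]]
```

Request:
{"method": "carry_out", "body": {"targets": [[[-0.001,0.001,-0.001],0.0]], "fingers": 1, "grip_force": 12}}

```text
time: 2.95
tool_pos: [0.4472, -0.1804, 0.0518]
tool_rot: [3.125, 0.006, 1.636]
contact_force: [0.6, 0.1, -0.7]
opening: 0.0717
```

Run:
```python
from h import *
plan([.4485,-.1817,.053],1.641)
eyes.read_camera('wrist')
plan([.4485,-.1817,.053],1.641)
eyes.read_camera('wrist')
plan([.4485,-.1817,.053],1.641)
```

```text
t 2.95 p [ 0.4472 -0.1804  0.0518] rpy [3.1251 0.0062 1.6362] F [ 0.6  0.1 -0.7] op 0.0717
1 [[[-0.0014, 0.0012, -0.0012], -0.005]]
t 3.0 p [ 0.4475 -0.1806  0.052 ] rpy [3.1247 0.0065 1.6361] F [-0.5  0.1 -0.4] op 0.0686
1 [[[-0.0011, 0.0009, -0.001], -0.005]]
t 3.05 p [ 0.4478 -0.1809  0.0522] rpy [3.124 0.007 1.636] F [0.  0.6 0.2] op 0.065
1 [[[-0.0008, 0.0006, -0.0008], -0.005]]
```

Request:
{"method": "carry_out", "body": {"targets": [[[-0.0005,0.0005,-0.0005],0.0],[[0,0,0],0.0],[[0,0,0],0.0],[[0,0,0],0.0]]}}

```text
time: 3.55
tool_pos: [0.4489, -0.1818, 0.053]
tool_rot: [3.123, 0.008, 1.636]
contact_force: [0.1, 1.0, 0.6]
opening: 0.0249
```

Run:
```python
from h import *
plan([.4485,-.1817,.053],1.641)
```

```text
t 3.55 p [ 0.4489 -0.1818  0.053 ] rpy [3.1231 0.0076 1.6359] F [0.1 1.  0.6] op 0.0249
1 [[[0.0001, -0.0004, 0.0], -0.005]]
```

Request:
{"method": "carry_out", "body": {"targets": [[[0,0,0],0.0],[[0,0,0],0.0],[[0,0,0],0.0]]}}

```text
time: 3.92
tool_pos: [0.4489, -0.1818, 0.053]
tool_rot: [3.123, 0.008, 1.636]
contact_force: [-0.3, 0.4, 0.6]
opening: 0.0126
```

Run:
```python
from h import *
plan([.4485,-.1817,.053],1.641)
```

```text
t 3.92 p [ 0.4489 -0.1818  0.053 ] rpy [3.1231 0.0076 1.6359] F [-0.3  0.4  0.6] op 0.0126
1 [[[0.0001, -0.0004, 0.0], -0.005]]
```

Request:
{"method": "carry_out", "body": {"targets": [[[0,0,-0.015],0.0],[[0,0,-0.03],0.0],[[0,0,-0.04],0.0]]}}

```text
time: 4.3
tool_pos: [0.4453, -0.1801, 0.1372]
tool_rot: [3.13, 0.003, 1.636]
contact_force: [0.3, -0.4, 0.2]
opening: 0.0125
```

Run:
```python
from h import *
plan([.50,-.04,.18],1.6)
```

```text
t 4.3 p [ 0.4453 -0.1801  0.1372] rpy [3.1296e+00 3.1000e-03 1.6358e+00] F [ 0.3 -0.4  0.2] op 0.0125
3 [[[0.0454, 0.0212, -0.0143], 0.012], [[0.0457, 0.0207, -0.0143], 0.012], [[0.0459, 0.0201, -0.0143], 0.012]]
```

Request:
{"method": "carry_out", "body": {"targets": [[[0.045,0.021,-0.015],0.012],[[0.046,0.021,-0.014],0.012],[[0.046,0.02,-0.014],0.012],[[0,0,0],0]]}}

```text
time: 4.8
tool_pos: [0.5027, -0.0376, 0.1853]
tool_rot: [3.122, 0.006, 1.596]
contact_force: [-0.7, 0.6, -0.3]
opening: 0.0124
```

Run:
```python
from h import *
plan([.50,-.04,.18],1.6)
c=cam('wrist');im=save('wrist','m1');pickle.dump(c,open('pics/m1.pkl','wb'))
```

```text
t 4.8 p [ 0.5027 -0.0376  0.1853] rpy [3.1222 0.0056 1.5956] F [-0.7  0.6 -0.3] op 0.0124
1 [[[-0.0023, -0.0027, 0.0053], -0.004]]
```

View pics/m1.png

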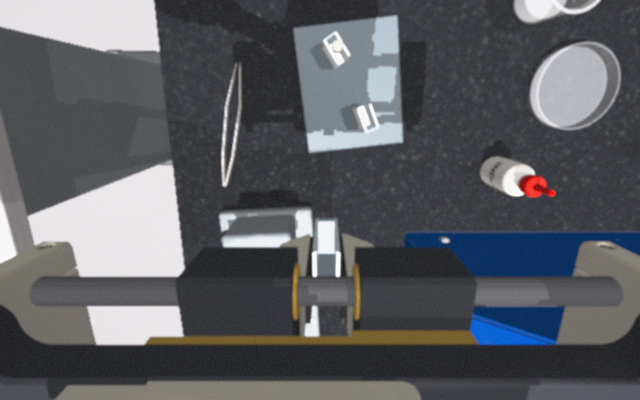

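The mat is in view, with the stoppered cuvette at (337,48) and the open one at (367,117); the tweezers are at (232,125) and the dropper is to the right. I'll take a second view further on.

Request:
{"method": "carry_out", "body": {"targets": [[[0.045,-0.01,-0.01],0.06],[[0,0,0],0]]}}

```text
time: 5.1
tool_pos: [0.4894, 0.0046, 0.193]
tool_rot: [3.126, 0.005, 1.531]
contact_force: [-0.3, 0.4, -0.3]
opening: 0.0122
```

Run:
```python
from h import *
c=cam('wrist');im=save('wrist','m2');pickle.dump(c,open('pics/m2.pkl','wb'))
plan([.425,.17,.19],1.33)
a=cv2.imread('pics/m1.png')[5:160,285:415];b=cv2.imread('pics/m2.png')[10:210,240:420]
cv2.imwrite('pics/m1c.png',cv2.resize(a,None,fx=4,fy=4,interpolation=cv2.INTER_CUBIC))
cv2.imwrite('pics/m2c.png',cv2.resize(b,None,fx=3,fy=3,interpolation=cv2.INTER_CUBIC))
```

```text
t 5.15 p [0.4897 0.0032 0.1927] rpy [3.1263 0.0063 1.5303] F [-0.5 -1.  -1.1] op 0.0126
4 [[[0.041, -0.0179, 0.0007], 0.05], [[0.0401, -0.0199, 0.0007], 0.05], [[0.039, -0.0219, 0.0007], 0.05], [[0.0379, -0.0238, 0.0007], 0.05]]
```

View pics/m1c.png

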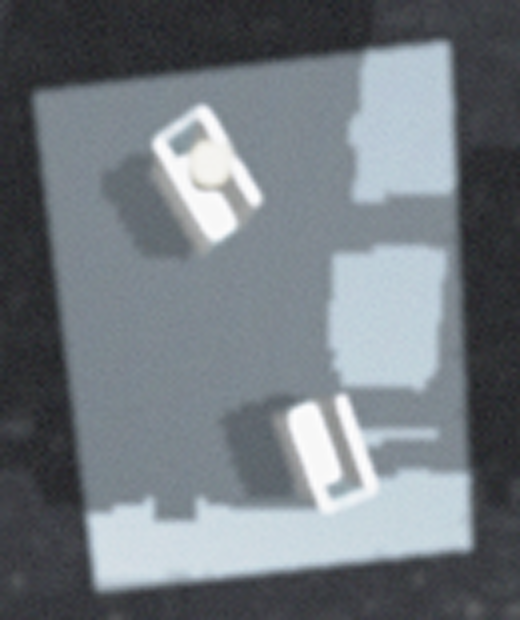

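View pics/m2c.png

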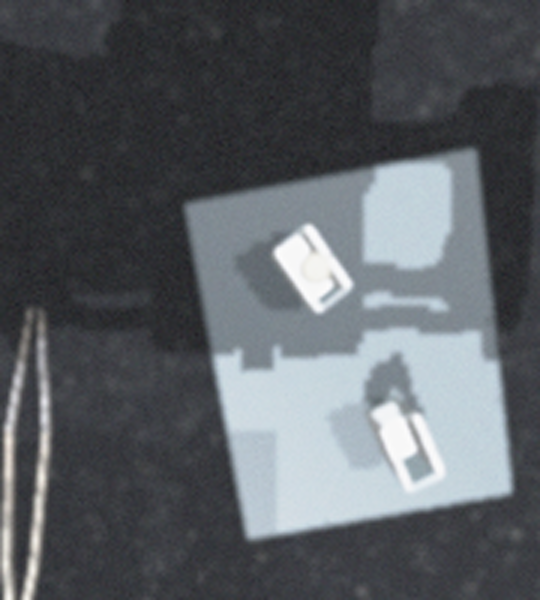

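Second view of the mat: the stoppered cuvette is at about (344,99) and the open one at (376,158). I'll go on to the rack and measure the mat cuvettes closely later.

Request:
{"method": "carry_out", "body": {"targets": [[[0.041,-0.018,0.001],0.05],[[0.04,-0.02,0.001],0.05],[[0.039,-0.022,0.001],0.05],[[0.03,-0.02,0.001],0.05],[[0,0,0],0]]}}

```text
time: 5.78
tool_pos: [0.4275, 0.1568, 0.1833]
tool_rot: [3.128, 0.007, 1.316]
contact_force: [1.0, -0.1, 0.2]
opening: 0.0122
```

Run:
```python
from h import *
c=cam('wrist');im=save('wrist','r1');pickle.dump(c,open('pics/r1.pkl','wb'))
plan([.425,.17,.19],1.33)
```

```text
t 5.83 p [0.4281 0.1559 0.1834] rpy [3.1272 0.0076 1.3153] F [ 0.3 -0.2  0.3] op 0.0122
1 [[[0.0128, -0.0066, -0.0066], -0.015]]
```

View pics/r1.png

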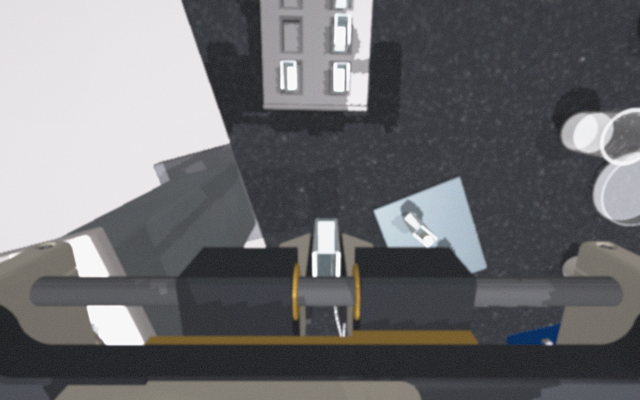

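Request:
{"method": "carry_out", "body": {"targets": [[[0.045,0.005,0.0],0.0],[[0.04,0.005,0.0],0],[[0,0,0],0]]}}

```text
time: 6.2
tool_pos: [0.4636, 0.2315, 0.182]
tool_rot: [3.126, 0.01, 1.311]
contact_force: [0.1, -0.7, 0.0]
opening: 0.0123
```

Run:
```python
from h import *
c=cam('wrist');im=save('wrist','r2');pickle.dump(c,open('pics/r2.pkl','wb'))
plan([.425,.17,.19],1.33)
```

```text
t 6.25 p [0.4629 0.2304 0.1819] rpy [3.1268 0.0108 1.3097] F [ 0.4 -0.8 -0.6] op 0.0126
2 [[[-0.0341, -0.0105, -0.0041], -0.01], [[-0.0339, -0.0109, -0.0041], -0.01]]
```

View pics/r2.png

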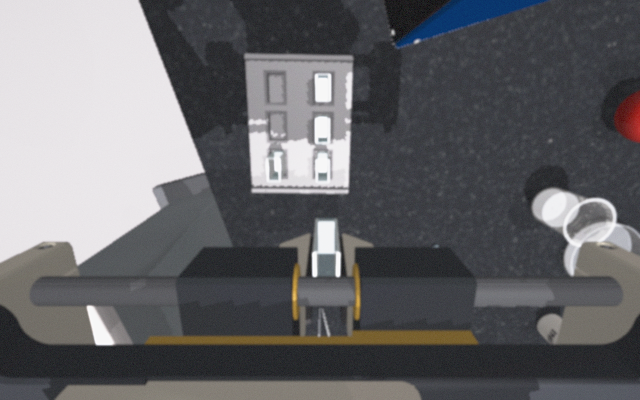

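Request:
{"method": "carry_out", "body": {"targets": [[[-0.005,-0.03,0.02],0.0],[[-0.005,-0.02,0.025],0],[[0,0,0],0]]}}

```text
time: 6.62
tool_pos: [0.4126, 0.2272, 0.135]
tool_rot: [3.127, 0.013, 1.305]
contact_force: [-0.6, 0.6, 0.9]
opening: 0.0123
```

Run:
```python
from h import *
c=cam('wrist');im=save('wrist','r3');pickle.dump(c,open('pics/r3.pkl','wb'))
plan([.425,.17,.19],1.33)
a=cv2.imread('pics/r2.png')[40:210,230:370];b=cv2.imread('pics/r3.png')[0:220,220:440]
cv2.imwrite('pics/r2c.png',cv2.resize(a,None,fx=3.5,fy=3.5,interpolation=cv2.INTER_CUBIC))
cv2.imwrite('pics/r3c.png',cv2.resize(b,None,fx=2.7,fy=2.7,interpolation=cv2.INTER_CUBIC))
```

```text
t 6.67 p [0.4143 0.2276 0.1361] rpy [3.1241 0.0112 1.305 ] F [ 0.6  0.3 -0.3] op 0.0122
2 [[[-0.0264, 0.0127, -0.0269], -0.013], [[-0.0266, 0.0124, -0.0269], -0.013]]
```

View pics/r2c.png

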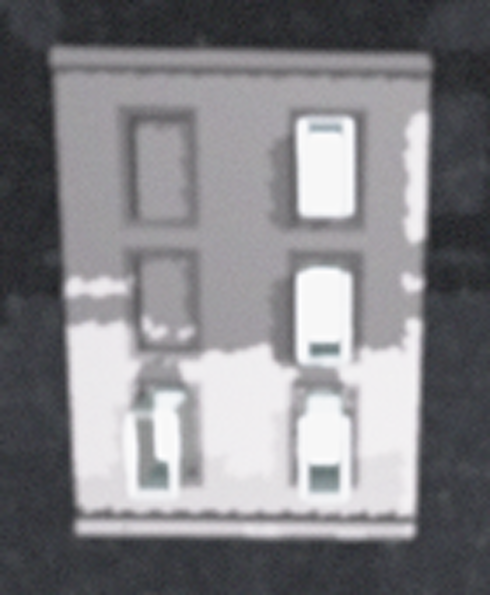

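View pics/r3c.png

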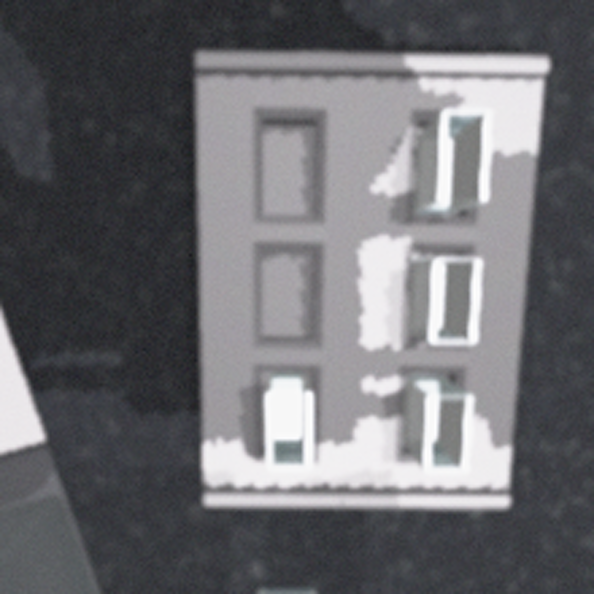

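Run:
```python
from h import *
np.set_printoptions(precision=4,suppress=True)
i1,c1=ld('r2');i2,c2=ld('r3')
def A(p): return np.array(p)/3.5+[230,40]
def B(p): return np.array(p)/2.7+[220,0]
L=[[(120,105),(198,105),(198,230),(124,230)],[(255,108),(324,109),(322,222),(255,222)]]
M=[[(130,247),(200,247),(202,355),(134,355)],[(255,242),(321,242),(320,348),(253,348)]]
Rk=[[(50,47),(433,55),(415,537),(77,535)],[(195,52),(550,57),(510,507),(204,507)]]
for n,Q,z in(('L',L,.02),('M',M,.02),('R',Rk,.026)):
    X=[];
    for a,b in zip(*Q):
        x,e=tri([(c1,A(a)),(c2,B(b))]); X.append(x)
    X=np.array(X); print(n,'tri',X.tolist() and X.round(4).tolist()); print(' mean',X.mean(0))
    for c,f,q in((c1,A,Q[0]),(c2,B,Q[1])):
        Y=np.array([plane(c,f(p),z) for p in q]); d=Y[0]+Y[1]-Y[2]-Y[3]
        print(' plane',Y.mean(0),'yaw',np.arctan2(d[1],d[0])-np.pi/2,'size',np.linalg.norm(Y[0]-Y[1]),np.linalg.norm(Y[1]-Y[2]))
```

```text
L tri [[0.4376, 0.3462, 0.0175], [0.4571, 0.3415, 0.012], [0.4483, 0.3109, 0.0193], [0.4293, 0.316, 0.0215]]
 mean [0.4431 0.3287 0.0176]
 plane [0.4433 0.3281 0.02  ] yaw -0.2897343722720018 size 0.020496175946949045 0.03165608013070379
 plane [0.4428 0.3286 0.02  ] yaw -0.2745180892715591 size 0.019605315259507997 0.030227211822901952
M tri [[0.4276, 0.3113, 0.0097], [0.447, 0.306, 0.013], [0.4387, 0.2764, 0.0129], [0.4179, 0.2808, 0.0016]]
 mean [0.4328 0.2936 0.0093]
 plane [0.4345 0.2944 0.02  ] yaw -0.276580817241618 size 0.01905273335545119 0.02923196658201517
 plane [0.4328 0.2938 0.02  ] yaw -0.28020169441551057 size 0.0195627919974038 0.03082903059245258
R tri [[0.4253, 0.3634, 0.0225], [0.5202, 0.3364, 0.0224], [0.4848, 0.2116, 0.023], [0.3901, 0.2381, 0.0235]]
 mean [0.4551 0.2874 0.0228]
 plane [0.4553 0.2874 0.026 ] yaw -0.27556138038450784 size 0.0976483982488098 0.12852924704199079
 plane [0.4548 0.2876 0.026 ] yaw -0.2750016042713763 size 0.0972940091176403 0.1280022758286086
```

Run:
```python
from h import *
plan([.4431,.3283,.1],1.296)
```

```text
t 6.67 p [0.4143 0.2276 0.1361] rpy [3.1241 0.0112 1.305 ] F [ 0.6  0.3 -0.3] op 0.0122
2 [[[0.0523, 0.0007, 0.0181], 0.004], [[0.0523, 0.0004, 0.0181], 0.004]]
```

Request:
{"method": "carry_out", "body": {"targets": [[[0.052,0.0005,0.018],0.004],[[0.045,0.0005,0.012],0.004],[[0,0,0],0]]}}

```text
time: 7.05
tool_pos: [0.4491, 0.3211, 0.1088]
tool_rot: [3.116, 0.005, 1.292]
contact_force: [-0.4, -0.6, -0.4]
opening: 0.0126
```

Run:
```python
from h import *
plan([.4431,.3283,.08],1.296)
save('wrist','q');
plan([.4431,.3283,.08],1.296)
```

```text
t 7.05 p [0.4491 0.3211 0.1088] rpy [3.116  0.0055 1.2915] F [-0.4 -0.6 -0.4] op 0.0126
1 [[[0.0053, -0.0078, 0.0288], -0.004]]
t 7.1 p [0.4489 0.3199 0.1092] rpy [3.116  0.006  1.2909] F [0.2 0.8 0.5] op 0.0123
1 [[[0.0065, -0.0079, 0.0292], -0.005]]
```

Request:
{"method": "carry_out", "body": {"targets": [[[0.0065,-0.008,0.01],-0.005],[[0,0,0.012],0],[[0,0,0],0]]}}

```text
time: 7.48
tool_pos: [0.4441, 0.3262, 0.0869]
tool_rot: [3.115, 0.006, 1.294]
contact_force: [0.3, -0.3, -0.7]
opening: 0.0126
```

Run:
```python
from h import *
plan([.4431,.3283,.05],1.296)
save('wrist','q');
plan([.4431,.3283,.05],1.296)
```

```text
t 7.47 p [0.4441 0.3262 0.0869] rpy [3.1149 0.0057 1.2938] F [ 0.3 -0.3 -0.7] op 0.0126
1 [[[0.0017, -0.0016, 0.0369], -0.002]]
t 7.53 p [0.4445 0.3265 0.0875] rpy [3.1142 0.0049 1.2938] F [ 0.6 -0.  -0.5] op 0.0122
1 [[[0.0014, -0.0018, 0.0375], -0.002]]
```

Request:
{"method": "carry_out", "body": {"targets": [[[0.0015,-0.003,0.02],0.0],[[0,-0.0005,0.015],0],[[0,0,0],0]]}}

```text
time: 7.9
tool_pos: [0.4433, 0.328, 0.0524]
tool_rot: [3.113, 0.004, 1.293]
contact_force: [0.9, 0.2, 0.6]
opening: 0.0122
```

Run:
```python
from h import *
plan([.4431,.3283,.03],1.296)
save('wrist','q1');
plan([.4431,.3283,.03],1.296)
```

```text
t 7.9 p [0.4433 0.328  0.0524] rpy [3.1126 0.0036 1.293 ] F [0.9 0.2 0.6] op 0.0122
1 [[[0.0002, -0.0003, 0.0224], -0.003]]
t 7.95 p [0.4437 0.3283 0.0531] rpy [3.1118e+00 2.8000e-03 1.2930e+00] F [-0.3 -0.2  0.3] op 0.0127
1 [[[-0.0001, -0.0006, 0.0231], -0.003]]
```

View pics/q1.png

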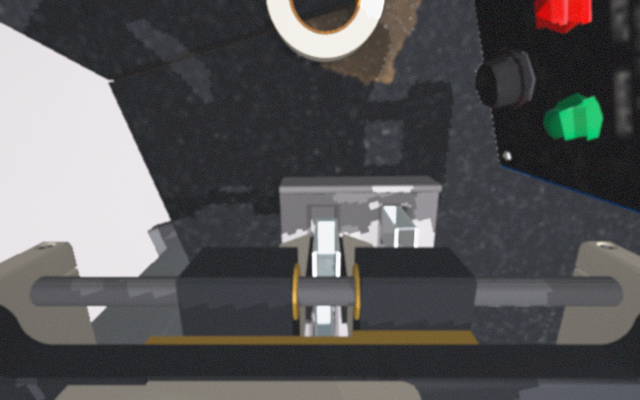

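The blank is over the left pocket, whose mouth shows around it at (325,215). Going on down.

Request:
{"method": "carry_out", "body": {"targets": [[[0,-0.001,0.012],0.0],[[0,-0.0005,0.01],0],[[0,0,0.002],0]]}}

```text
time: 8.32
tool_pos: [0.4436, 0.3287, 0.0286]
tool_rot: [3.11, 0.001, 1.293]
contact_force: [-0.4, -0.3, -0.1]
opening: 0.0122
```

Run:
```python
from h import *
plan([.4431,.3283,.026],1.296)
```

```text
t 8.32 p [0.4436 0.3287 0.0286] rpy [3.1104e+00 1.3000e-03 1.2928e+00] F [-0.4 -0.3 -0.1] op 0.0122
1 [[[-0.0006, -0.0004, 0.0026], -0.003]]
```

Request:
{"method": "carry_out", "body": {"targets": [[[0,0,0.002],0.0],[[0,0,0.0005],0]]}}

```text
time: 8.57
tool_pos: [0.4437, 0.3288, 0.026]
tool_rot: [3.11, 0.001, 1.293]
contact_force: [-0.7, -0.8, 4.5]
opening: 0.0126
```

Run:
```python
from h import *
plan([.4431,.3283,.026],1.296)
```

```text
t 8.57 p [0.4437 0.3288 0.026 ] rpy [3.1104e+00 1.4000e-03 1.2929e+00] F [-0.7 -0.8  4.5] op 0.0126
1 [[[-0.0006, -0.0005, 0.0], -0.003]]
```

Floor contact: 4.5 N upward at the expected height. I'll open a little.

Request:
{"method": "carry_out", "body": {"targets": [[[0,0,0],0.0],[[0,0,0],0]], "fingers": 0.7}}

```text
time: 8.82
tool_pos: [0.444, 0.329, 0.0264]
tool_rot: [3.11, 0.001, 1.293]
contact_force: [-0.0, 0.1, 0.2]
opening: 0.0261
```

Run:
```python
from h import *
plan([.4431,.3283,.1],1.296)
```

```text
t 8.82 p [0.444  0.329  0.0264] rpy [3.1097e+00 7.0000e-04 1.2930e+00] F [-0.   0.1  0.2] op 0.0261
2 [[[-0.0004, -0.0004, -0.0368], -0.002], [[-0.0004, -0.0004, -0.0368], -0.002]]
```

Request:
{"method": "carry_out", "body": {"targets": [[[0,0.0005,-0.02],0.0],[[0,0.001,-0.04],0],[[0,0.001,-0.05],0]]}}

```text
time: 9.2
tool_pos: [0.4411, 0.328, 0.1354]
tool_rot: [3.116, 0.007, 1.293]
contact_force: [1.0, 0.1, -0.8]
opening: 0.0273
```

Run:
```python
from h import *
np.set_printoptions(precision=4,suppress=True)
i1,c1=ld('m1');i2,c2=ld('m2')
i1=i1[5:160,285:415];i2=i2[10:210,240:420]
cv2.imwrite('pics/sa.png',np.hstack([cv2.resize(i1[10:75,25:85,::-1],(480,520),interpolation=cv2.INTER_CUBIC)]))
cv2.imwrite('pics/oa.png',cv2.resize(i1[85:135,45:105,::-1],(600,500),interpolation=cv2.INTER_CUBIC))
cv2.imwrite('pics/sb.png',cv2.resize(i2[60:110,70:130,::-1],(600,500),interpolation=cv2.INTER_CUBIC))
cv2.imwrite('pics/ob.png',cv2.resize(i2[110:170,100:160,::-1],(600,600),interpolation=cv2.INTER_CUBIC))
```

```text
(no output)
```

View pics/oa.png

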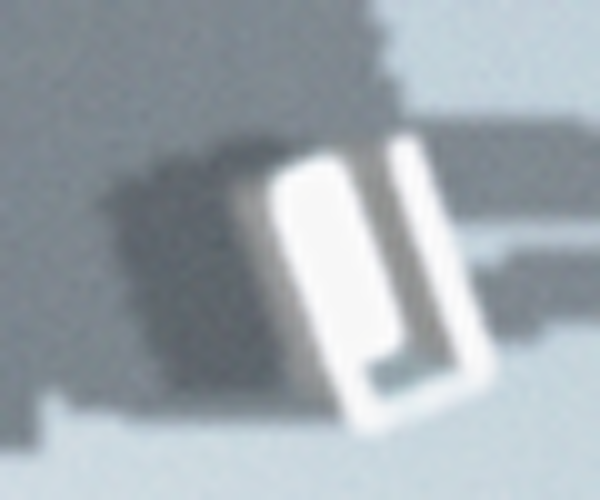

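View pics/ob.png

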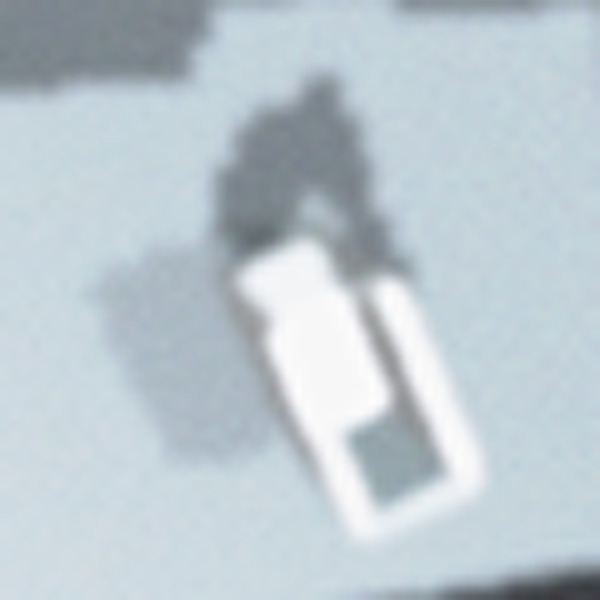

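View pics/sa.png

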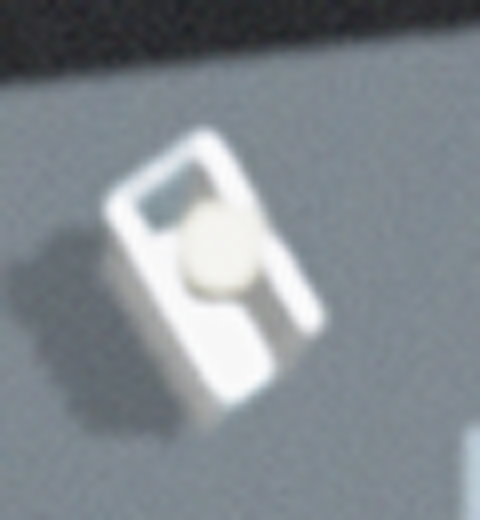

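View pics/sb.png

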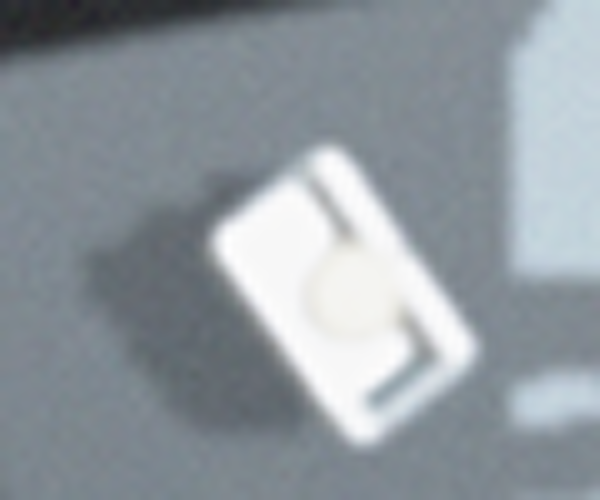

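Run:
```python
from h import *
np.set_printoptions(precision=4,suppress=True)
i1,c1=ld('m1');i2,c2=ld('m2')
O=[np.array([(265,180),(415,130),(498,375),(365,440)])/10+[330,90],np.array([(275,335),(400,270),(490,470),(370,545)])/10+[340,120]]
S=[np.array([(105,195),(205,127),(327,325),(225,405)])/8+[310,15],np.array([(212,240),(325,143),(480,350),(365,448)])/10+[310,70]]
for n,Q in(('open',O),('stop',S)):
    X=np.array([tri([(c1,a),(c2,b)])[0] for a,b in zip(*Q)]); print(n,X.mean(0),X[:,2])
    for c,q in((c1,Q[0]),(c2,Q[1])):
        Y=np.array([plane(c,p,.049) for p in q]); d=Y[0]+Y[1]-Y[2]-Y[3]
        print(' plane',Y.mean(0),'yaw',np.arctan2(d[1],d[0])-np.pi/2,'size',np.linalg.norm(Y[0]-Y[1]),np.linalg.norm(Y[1]-Y[2]),np.linalg.norm(Y[2]-Y[3]))
plan([.50,.0,.12],np.pi/2+.37)
```

```text
open [0.5417 0.0258 0.0506] [0.0607 0.0522 0.0417 0.0478]
 plane [0.5415 0.0259 0.049 ] yaw 0.41539451569394226 size 0.013730601379609292 0.02264275440752446 0.013063753278766261
 plane [0.5421 0.0258 0.049 ] yaw 0.41921938264960823 size 0.012999835215131036 0.02127777220567131 0.013297753319814786
stop [0.5115 0.0822 0.0488] [0.0551 0.0479 0.046  0.0461]
 plane [0.5114 0.0822 0.049 ] yaw 0.6074275816689125 size 0.012136676038382007 0.022813718370870595 0.013222974202016808
 plane [0.5113 0.0822 0.049 ] yaw 0.6306661556919284 size 0.012875617283969208 0.022622994380214232 0.013314751051094812
t 9.2 p [0.4411 0.328  0.1354] rpy [3.1159 0.007  1.2928] F [ 1.   0.1 -0.8] op 0.0273
6 [[[-0.0499, 0.0244, 0.0026], -0.108], [[-0.0522, 0.0189, 0.0026], -0.108], [[-0.054, 0.0132, 0.0026], -0.108], [[-0.0551, 0.0073, 0.0026], -0.108], [[-0.0555, 0.0013, 0.0026], -0.108], [[-0.0553, -0.0047, 0.0026], -0.108]]
```

Run:
```python
from h import *
plan([.5417,.0258,.115],1.989)
```

```text
t 9.2 p [0.4411 0.328  0.1354] rpy [3.1159 0.007  1.2928] F [ 1.   0.1 -0.8] op 0.0273
6 [[[-0.0438, 0.03, 0.0034], -0.116], [[-0.047, 0.0247, 0.0034], -0.116], [[-0.0495, 0.0191, 0.0034], -0.116], [[-0.0514, 0.0132, 0.0034], -0.116], [[-0.0526, 0.0072, 0.0034], -0.116], [[-0.0531, 0.001, 0.0034], -0.116]]
```

Request:
{"method": "carry_out", "body": {"targets": [[[-0.044,0.03,0.003],-0.116],[[-0.047,0.025,0.003],-0.116],[[-0.05,0.019,0.003],-0.116],[[-0.051,0.013,0.003],-0.116],[[-0.053,0.007,0.003],-0.116],[[-0.045,0.001,0.003],-0.1],[[0,0,0],0]], "fingers": 0.45}}

```text
time: 10.07
tool_pos: [0.5493, 0.0269, 0.1299]
tool_rot: [3.11, 0.024, 1.998]
contact_force: [-0.1, -0.4, -0.4]
opening: 0.0507
```

Run:
```python
from h import *
eyes.read_camera('wrist')
plan([.5417,.0258,.08],1.989)
```

```text
t 10.12 p [0.5487 0.0284 0.1299] rpy [3.1107 0.0231 1.9981] F [ 0.1  0.2 -0.4] op 0.0503
1 [[[0.0005, -0.0074, 0.0499], 0.009]]
```

```bash
cat >> h.py <<'E'
from scipy.spatial.transform import Rotation as Ro
def tilt(r=None):
    s=monitor.observe(); r=s['tool_rot'] if r is None else r
    z=Ro.from_euler('xyz',r).as_matrix()[:,2]; p=s['tool_pos']; return np.round(z[:2]*1000,1), np.round(s['qpos'],3)
E
python3 - <<'E'
from h import *
for r in [(3.1366,-.0036,1.6167),(3.1197,.0101,1.6355),(3.1231,.0076,1.6359),(3.1296,.0031,1.636),(3.1222,.0056,1.5956),(3.1263,.0063,1.5303),(3.1272,.0076,1.3153),(3.1241,.0112,1.305),(3.116,.006,1.2909),(3.1104,.0013,1.2928),(3.1159,.007,1.2928),(3.1107,.0231,1.9981)]: print(tilt(r)[0])
print(tilt())
E
```

```text
[4.8 3.8]
[22.5 -8.7]
[18.9 -6.4]
[12.2 -2.3]
[19.5 -5.1]
[15.  -6.9]
[ 12. -11.]
[ 13.9 -15.4]
[ 22.9 -12.8]
[29.6 -9.8]
[ 22.8 -13.8]
[37.7 -8.2]
(array([37.7, -8.2]), array([-0.085,  0.461,  1.628, -0.006,  1.014, -0.51 ]))
```

Request:
{"method": "carry_out", "body": {"targets": [[[-0.03,-0.01,-0.05],0.0],[[-0.01,-0.01,-0.05],0],[[0,0,0],0]]}}

```text
time: 10.5
tool_pos: [0.5419, -0.0128, 0.2323]
tool_rot: [3.112, 0.021, 1.999]
contact_force: [0.4, -0.2, -0.8]
opening: 0.0504
```

Run:
```python
from h import *
print(tilt())
eyes.read_camera('wrist')
print(tilt())
plan([.5417,.0258,.1],1.989)
```

```text
(array([35.3, -6.6]), array([-1.650e-01,  3.480e-01,  1.499e+00, -1.000e-03,  1.258e+00,
       -5.930e-01]))
(array([31.4, -5.8]), array([-1.640e-01,  3.510e-01,  1.502e+00, -1.000e-03,  1.257e+00,
       -5.930e-01]))
t 10.55 p [ 0.5409 -0.0122  0.2301] rpy [3.1155 0.0183 1.9995] F [-0.9 -0.4 -0.4] op 0.0508
3 [[[0.0114, 0.0055, 0.0434], 0.004], [[0.0114, 0.0055, 0.0434], 0.004], [[0.0115, 0.0054, 0.0434], 0.004]]
```

```bash
cat >> h.py <<'E'
def plan(P,yaw,settle=0):
    for i in range(settle): eyes.read_camera('scene')
    s=monitor.observe(); p=np.array(s['tool_pos']); R=Ro.from_euler('xyz',s['tool_rot']).as_matrix(); psi=s['tool_rot'][2]
    d=np.array(P,float)-p; dpsi=(yaw-psi+np.pi)%(2*np.pi)-np.pi
    n=max(int(np.ceil(np.linalg.norm(d)/.058)),int(np.ceil(abs(dpsi)/.18)),1)
    rows=[]
    for i in range(n):
        Ri=R@Ro.from_euler('z',-dpsi*i/n).as_matrix(); v=Ri.T@(d/n)
        rows.append([[round(float(a),4) for a in v],round(float(-dpsi/n),3)])
    print('t',round(s['time'],2),'p',np.round(p,4),'yaw',round(psi,4),'tilt',tilt()[0],'F',np.round(s['contact_force'],1),'op',round(s['opening'],4),'qv',np.round(np.abs(s['qvel']).max(),3)); print(n,rows)
E
python3 - <<'E'
from h import *
plan([.535,.01,.18],1.989,1)
E
```

```text
t 10.6 p [ 0.5402 -0.012   0.2285] yaw 2.0001 tilt [28.4 -5.4] F [-0. -0.  0.] op 0.0502 qv 0.03
1 [[[0.023, 0.0033, 0.0482], 0.011]]
```

Request:
{"method": "carry_out", "body": {"targets": [[[0.023,0.003,0.048],0.011]]}}

```text
time: 10.72
tool_pos: [0.5366, 0.0102, 0.1813]
tool_rot: [3.112, 0.02, 1.988]
contact_force: [-0.5, 0.7, -0.9]
opening: 0.0508
```

Run:
```python
from h import *
for i in range(4): plan([.5417,.0258,.125],1.989,1)
```

```text
t 10.78 p [0.5301 0.0138 0.1726] yaw 1.9892 tilt [17.6 -2.4] F [-4.5  2.4 -6. ] op 0.0502 qv 0.184
1 [[[0.0067, 0.0148, 0.0478], 0.0]]
t 10.82 p [0.5302 0.0128 0.1744] yaw 1.9914 tilt [15.9 -3.1] F [-0.2  0.1 -0.6] op 0.0505 qv 0.114
1 [[[0.0076, 0.0152, 0.0496], 0.002]]
t 10.88 p [0.5322 0.0117 0.1771] yaw 1.9917 tilt [20.5 -4.3] F [ 0.5 -0.4  0.4] op 0.0504 qv 0.092
1 [[[0.0097, 0.0135, 0.0522], 0.003]]
t 10.93 p [0.534  0.0108 0.1791] yaw 1.9911 tilt [25. -5.] F [ 0.7 -1.3  0.2] op 0.0503 qv 0.054
1 [[[0.0113, 0.012, 0.0542], 0.002]]
```

Request:
{"method": "carry_out", "body": {"targets": [[[0.011,0.012,0.045],0.002]]}}

```text
time: 11.05
tool_pos: [0.5452, 0.0247, 0.1377]
tool_rot: [3.112, 0.02, 1.988]
contact_force: [0.3, -0.4, -0.3]
opening: 0.0504
```

Run:
```python
from h import *
for i in range(2): plan([.5417,.0258,.08],1.989,1)
```

```text
t 11.1 p [0.5412 0.0269 0.1299] yaw 1.9892 tilt [21.7 -4.1] F [-2.8  2.1 -4.3] op 0.0507 qv 0.163
1 [[[-0.0006, -0.0009, 0.0499], 0.0]]
t 11.15 p [0.5402 0.0263 0.1315] yaw 1.9903 tilt [19.1 -4.4] F [-1.2  0.3  0.6] op 0.0505 qv 0.077
1 [[[-0.0005, 0.0003, 0.0515], 0.001]]
```

Request:
{"method": "carry_out", "body": {"targets": [[[0.0,0.0,0.0],0.0]]}}

```text
time: 11.28
tool_pos: [0.5411, 0.0259, 0.1329]
tool_rot: [3.125, 0.013, 1.991]
contact_force: [0.4, -1.2, 0.7]
opening: 0.0504
```

Run:
```python
from h import *
for i in range(2): plan([.5417,.0258,.08],1.989,1)
```

```text
t 11.32 p [0.541  0.0258 0.1329] yaw 1.9904 tilt [20.8 -4.8] F [-0.1 -0.3  0.6] op 0.0507 qv 0.011
1 [[[0.0004, -0.0003, 0.0529], 0.001]]
t 11.38 p [0.5411 0.0258 0.1331] yaw 1.9901 tilt [21.5 -4.8] F [ 0.1 -0.2 -0.8] op 0.0506 qv 0.009
1 [[[0.0005, -0.0004, 0.0531], 0.001]]
```

Request:
{"method": "carry_out", "body": {"targets": [[[0.0005,-0.0005,0.05],0.001]]}}

```text
time: 11.5
tool_pos: [0.5457, 0.025, 0.0874]
tool_rot: [3.114, 0.019, 1.989]
contact_force: [-0.8, -0.4, -0.8]
opening: 0.0503
```

Run:
```python
from h import *
for i in range(2): plan([.5417,.0258,.025],1.989,1)
```

```text
t 11.55 p [0.5402 0.0253 0.0794] yaw 1.9885 tilt [18.8 -4.7] F [-3.3  0.5 -4.9] op 0.0507 qv 0.188
1 [[[0.0005, 0.0007, 0.0544], -0.001]]
t 11.6 p [0.5393 0.0255 0.0809] yaw 1.9886 tilt [15.6 -4.4] F [-0.5  0.3 -0.4] op 0.0507 qv 0.085
1 [[[-0.0001, 0.0016, 0.0559], -0.0]]
```

Request:
{"method": "carry_out", "body": {"targets": [[[0.0,0.0,0.0],0.0]]}}

```text
time: 11.72
tool_pos: [0.5401, 0.0251, 0.0825]
tool_rot: [3.128, 0.011, 1.988]
contact_force: [0.2, 0.7, -0.3]
opening: 0.0503
```

Run:
```python
from h import *
plan([.5417,.0258,.025],1.989,1)
save('wrist','o3')
```

```text
t 11.78 p [0.5401 0.0251 0.0826] yaw 1.9883 tilt [17.3 -4.6] F [-1.1 -0.4  0.3] op 0.0507 qv 0.009
1 [[[0.0006, 0.001, 0.0576], -0.001]]
```

View pics/o3.png

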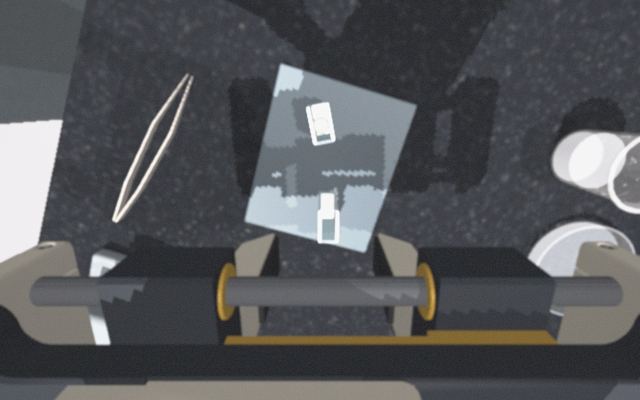

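The open cuvette at (328,217) stands square between the jaws, with the sample beyond at (320,123). I'll descend and close.

Request:
{"method": "carry_out", "body": {"targets": [[[0.0005,0.0005,0.05],0]], "fingers": 1}}

```text
time: 11.95
tool_pos: [0.5458, 0.0252, 0.037]
tool_rot: [3.117, 0.017, 1.988]
contact_force: [0.2, -0.2, -2.5]
opening: 0.0445
```

Run:
```python
from h import *
for i in range(2): plan([.5417,.0258,.025],1.989,1)
```

```text
t 12.0 p [0.5405 0.0256 0.0292] yaw 1.9882 tilt [16.  -4.5] F [-2.3 -0.4 -5.2] op 0.041 qv 0.184
1 [[[-0.0002, 0.0012, 0.0042], -0.001]]
t 12.05 p [0.5394 0.0257 0.0306] yaw 1.9884 tilt [12.5 -4.2] F [-0.4 -0.4  0.1] op 0.0374 qv 0.083
1 [[[-0.0008, 0.0021, 0.0057], -0.001]]
```

Request:
{"method": "carry_out", "body": {"targets": [[[-0.0005,0.002,0.0055],0],[[0,0,0],0]]}}

```text
time: 12.3
tool_pos: [0.5433, 0.0259, 0.028]
tool_rot: [3.129, 0.011, 1.989]
contact_force: [0.3, 0.2, 0.3]
opening: 0.017
```

Run:
```python
from h import *
plan([.5417,.0258,.025],1.989,1)
```

```text
t 12.35 p [0.5437 0.0259 0.0284] yaw 1.9885 tilt [17.3 -4.6] F [-1.1 -0.6  0.3] op 0.0128 qv 0.009
1 [[[0.0008, -0.0019, 0.0034], -0.0]]
```

Request:
{"method": "carry_out", "body": {"targets": [[[0,0,0],0],[[0.0005,-0.001,0.005],0]], "fingers": 0.75}}

```text
time: 12.6
tool_pos: [0.5441, 0.0258, 0.0254]
tool_rot: [3.124, 0.013, 1.989]
contact_force: [0.1, -0.5, -0.2]
opening: 0.0224
```

Run:
```python
from h import *
plan([.5417,.0258,.025],1.989,1)
plan([.5417,.0258,.025],1.989,1)
```

```text
t 12.65 p [0.5433 0.0259 0.0244] yaw 1.9886 tilt [19.5 -4.9] F [-0.2 -0.6 -0.8] op 0.0228 qv 0.018
1 [[[0.0005, -0.0015, -0.0006], -0.0]]
t 12.7 p [0.543  0.0259 0.0244] yaw 1.9885 tilt [18.7 -4.7] F [-0.4 -1.3 -0.2] op 0.0229 qv 0.009
1 [[[0.0004, -0.0013, -0.0007], -0.0]]
```

Request:
{"method": "carry_out", "body": {"targets": [[[0,0,0],0],[[0,0,0],0]], "fingers": 1}}

```text
time: 12.95
tool_pos: [0.5429, 0.0259, 0.0242]
tool_rot: [3.127, 0.012, 1.989]
contact_force: [0.3, -0.2, 0.1]
opening: 0.012
```

Run:
```python
from h import *
plan([.5417,.0258,.025],1.989,1)
```

```text
t 13.0 p [0.5428 0.026  0.0242] yaw 1.9885 tilt [18.2 -4.7] F [-0.2  0.1  0.3] op 0.0124 qv 0.002
1 [[[0.0003, -0.0011, -0.0008], -0.0]]
```

Request:
{"method": "carry_out", "body": {"targets": [[[0,0,-0.02],0],[[0,0,-0.045],0],[[0,0,-0.04],0]]}}

```text
time: 13.38
tool_pos: [0.5387, 0.0265, 0.1283]
tool_rot: [3.134, 0.008, 1.988]
contact_force: [0.7, 0.5, -0.6]
opening: 0.0124
```

Run:
```python
from h import *
plan([.4333,.2936,.14],1.296,0)
```

```text
t 13.38 p [0.5387 0.0265 0.1283] yaw 1.9884 tilt [ 9.6 -3.9] F [ 0.7  0.5 -0.6] op 0.0124 qv 0.771
5 [[[0.0574, 0.0024, -0.0027], 0.138], [[0.0571, -0.0055, -0.0027], 0.138], [[0.0558, -0.0134, -0.0027], 0.138], [[0.0534, -0.0209, -0.0027], 0.138], [[0.05, -0.0281, -0.0027], 0.138]]
```

Request:
{"method": "carry_out", "body": {"targets": [[[0.057,0.002,-0.003],0.138],[[0.057,-0.0055,-0.003],0.138],[[0.056,-0.0135,-0.003],0.138],[[0.053,-0.021,-0.002],0.138],[[0.045,-0.026,-0.001],0.13]]}}

```text
time: 14.0
tool_pos: [0.4381, 0.2923, 0.1423]
tool_rot: [3.121, -0.003, 1.277]
contact_force: [0.3, 0.8, -0.8]
opening: 0.0127
```

Run:
```python
from h import *
for i in range(3): plan([.4333,.2936,.09],1.296,1)
```

```text
t 14.05 p [0.4356 0.2973 0.1424] yaw 1.272 tilt [19.6 -0.3] F [-3.3  4.4 -0.8] op 0.0126 qv 0.396
1 [[[-0.0045, -0.0021, 0.0524], -0.024]]
t 14.1 p [0.4369 0.2946 0.1422] yaw 1.2834 tilt [19.9 -2.2] F [-0.1 -1.2 -0.6] op 0.0125 qv 0.186
1 [[[-0.0022, -0.0042, 0.0521], -0.013]]
t 14.15 p [0.4378 0.2925 0.142 ] yaw 1.286 tilt [19.9 -3.6] F [-0.3 -0.2 -0.6] op 0.0122 qv 0.065
1 [[[-0.0003, -0.0057, 0.0519], -0.01]]
```

Request:
{"method": "carry_out", "body": {"targets": [[[0,-0.0055,0.048],-0.01]]}}

```text
time: 14.28
tool_pos: [0.4365, 0.2948, 0.0962]
tool_rot: [3.115, -0.007, 1.298]
contact_force: [1.5, 0.4, -2.0]
opening: 0.0123
```

Run:
```python
from h import *
for i in range(2): plan([.4333,.2936,.06],1.296,1)
```

```text
t 14.32 p [0.4309 0.2922 0.0885] yaw 1.2981 tilt [14.1 -6.6] F [-4.  -1.3 -5.6] op 0.0123 qv 0.196
1 [[[0.0021, 0.0015, 0.0285], 0.002]]
t 14.38 p [0.4307 0.2917 0.0902] yaw 1.2968 tilt [11.8 -7.9] F [-0.1 -0.5 -1.1] op 0.0125 qv 0.084
1 [[[0.0027, 0.0016, 0.0302], 0.001]]
```

Request:
{"method": "carry_out", "body": {"targets": [[[0,0.0,0.0],0]]}}

```text
time: 14.5
tool_pos: [0.4315, 0.291, 0.0909]
tool_rot: [3.128, 0.004, 1.296]
contact_force: [0.3, -0.6, -0.5]
opening: 0.0125
```

Run:
```python
from h import *
for i in range(2): plan([.4333,.2936,.045],1.296,1)
save('wrist','p1')
```

```text
t 14.55 p [0.4313 0.2909 0.0908] yaw 1.2961 tilt [11.7 -8.1] F [ 1.2  0.2 -0.7] op 0.0125 qv 0.01
1 [[[0.0034, 0.0006, 0.0458], 0.0]]
t 14.6 p [0.4316 0.2911 0.0912] yaw 1.2959 tilt [12.8 -7.6] F [1.7 0.5 0.7] op 0.0124 qv 0.009
1 [[[0.003, 0.0003, 0.0462], -0.0]]
```

View pics/p1.png

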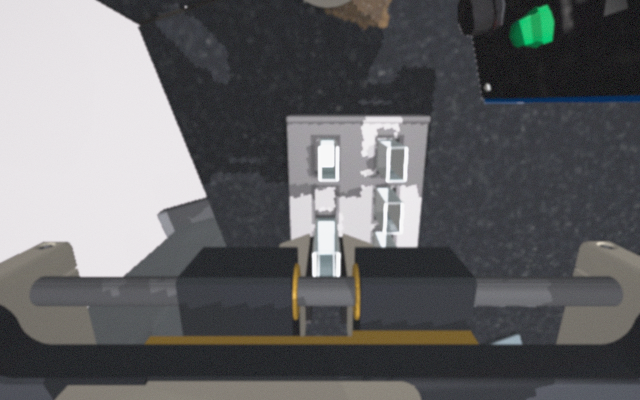

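The blank stands well in the left pocket at (327,160), and the held cuvette is in line over the middle pocket.

Request:
{"method": "carry_out", "body": {"targets": [[[0.003,0.0005,0.03],0]]}}

```text
time: 14.78
tool_pos: [0.4361, 0.2947, 0.0642]
tool_rot: [3.121, -0.002, 1.295]
contact_force: [0.6, -0.5, -0.7]
opening: 0.0125
```

Run:
```python
from h import *
for i in range(2): plan([.4333,.2936,.045],1.296,1)
```

```text
t 14.82 p [0.4337 0.2936 0.0597] yaw 1.2953 tilt [13.4 -7.2] F [-1.9 -0.4 -3.3] op 0.0125 qv 0.109
1 [[[-0.0, -0.0006, 0.0147], -0.001]]
t 14.88 p [0.4329 0.2933 0.0605] yaw 1.2956 tilt [11.4 -8.2] F [-0.4  0.6 -0.1] op 0.0124 qv 0.05
1 [[[0.0004, 0.0001, 0.0155], -0.0]]
```

Request:
{"method": "carry_out", "body": {"targets": [[[0.0,0.0,0.015],0]]}}

```text
time: 15.0
tool_pos: [0.4345, 0.2937, 0.0469]
tool_rot: [3.126, 0.002, 1.295]
contact_force: [0.8, -0.8, 0.2]
opening: 0.0122
```

Run:
```python
from h import *
for i in range(2): plan([.4333,.2936,.0255],1.296,1)
```

```text
t 15.05 p [0.433  0.2928 0.0444] yaw 1.2953 tilt [10.8 -8.6] F [-0.1 -1.2 -1.4] op 0.0123 qv 0.052
1 [[[0.0009, -0.0001, 0.0189], -0.001]]
t 15.1 p [0.4326 0.2927 0.0448] yaw 1.2954 tilt [ 9.8 -9. ] F [ 0.2 -0.8 -1.4] op 0.0125 qv 0.024
1 [[[0.0011, 0.0002, 0.0193], -0.001]]
```

Centred within about 1 mm. Into the pocket.

Request:
{"method": "carry_out", "body": {"targets": [[[0.001,0.0,0.012],0],[[0,0,0.004],0]]}}

```text
time: 15.35
tool_pos: [0.4336, 0.2938, 0.0287]
tool_rot: [3.129, 0.005, 1.295]
contact_force: [0.0, 0.2, -0.1]
opening: 0.0124
```

Run:
```python
from h import *
for i in range(2): plan([.4333,.2936,.0255],1.296,1)
```

```text
t 15.4 p [0.4337 0.2938 0.0286] yaw 1.2954 tilt [11.3 -8.3] F [ 0.2 -0.1 -0.3] op 0.0126 qv 0.018
1 [[[-0.0003, -0.0003, 0.0031], -0.001]]
t 15.45 p [0.4338 0.2939 0.029 ] yaw 1.2954 tilt [11.5 -8.2] F [-0.6  0.1  0.1] op 0.0126 qv 0.011
1 [[[-0.0004, -0.0004, 0.0035], -0.001]]
```

Request:
{"method": "carry_out", "body": {"targets": [[[0.0,0.0,0.004],0],[[0,0,0],0]]}}

```text
time: 15.7
tool_pos: [0.4342, 0.2941, 0.0253]
tool_rot: [3.127, 0.004, 1.296]
contact_force: [0.5, -0.6, -1.2]
opening: 0.0121
```

Run:
```python
from h import *
plan([.4333,.2936,.0255],1.296,1)
```

```text
t 15.75 p [0.4343 0.2941 0.0253] yaw 1.2955 tilt [12.6 -7.7] F [-0.3  0.6  0.6] op 0.0126 qv 0.001
1 [[[-0.0007, -0.0008, -0.0002], -0.0]]
```

Request:
{"method": "carry_out", "body": {"targets": [[[0.0,0.0,0.001],0],[[0,0,0.0005],0]]}}

```text
time: 16.0
tool_pos: [0.4343, 0.2941, 0.025]
tool_rot: [3.127, 0.004, 1.296]
contact_force: [-1.7, -1.4, 4.3]
opening: 0.0127
```

Run:
```python
from h import *
plan([.4333,.2936,.0255],1.296,1)
```

```text
t 16.05 p [0.4343 0.2942 0.025 ] yaw 1.2957 tilt [13.2 -7.5] F [-1.2 -1.5  5.7] op 0.0121 qv 0.001
1 [[[-0.0008, -0.0008, -0.0005], -0.0]]
```

Request:
{"method": "carry_out", "body": {"targets": [[[0,0,0],0],[[0,0,0],0]], "fingers": 0.7}}

```text
time: 16.3
tool_pos: [0.4344, 0.2942, 0.0251]
tool_rot: [3.127, 0.003, 1.296]
contact_force: [-0.9, 0.0, -0.2]
opening: 0.0258
```

Run:
```python
from h import *
plan([.4343,.2942,.13],1.296,0)
```

```text
t 16.3 p [0.4344 0.2942 0.0251] yaw 1.2956 tilt [13.5 -7.3] F [-0.9  0.  -0.2] op 0.0258 qv 0.002
2 [[[-0.0002, 0.0008, -0.0525], -0.0], [[-0.0002, 0.0008, -0.0525], -0.0]]
```

Request:
{"method": "carry_out", "body": {"targets": [[[0,0.0005,-0.03],0],[[0,0.001,-0.055],0],[[-0.055,0,-0.02],0]]}}

```text
time: 16.68
tool_pos: [0.4196, 0.2422, 0.1311]
tool_rot: [3.128, 0.005, 1.299]
contact_force: [0.4, 0.2, 0.1]
opening: 0.0278
```

Run:
```python
from h import *
plan([.5114,.0822,.14],2.19)
im=save('wrist','r4')
plan([.5114,.0822,.14],2.19)
```

```text
t 16.68 p [0.4196 0.2422 0.1311] yaw 1.2987 tilt [11.3 -8.8] F [0.4 0.2 0.1] op 0.0278 qv 0.807
5 [[[-0.0259, 0.0263, -0.0013], -0.178], [[-0.0302, 0.0213, -0.0013], -0.178], [[-0.0335, 0.0156, -0.0013], -0.178], [[-0.0357, 0.0094, -0.0013], -0.178], [[-0.0368, 0.0029, -0.0013], -0.178]]
t 16.73 p [0.4159 0.2361 0.1314] yaw 1.2973 tilt [  6.3 -13.5] F [-1.5 -2.4  0.8] op 0.0278 qv 0.115
5 [[[-0.0245, 0.0267, -0.0012], -0.179], [[-0.0289, 0.0219, -0.0012], -0.179], [[-0.0323, 0.0165, -0.0012], -0.179], [[-0.0347, 0.0105, -0.0012], -0.179], [[-0.036, 0.0041, -0.0012], -0.179]]
```

View pics/r4.png

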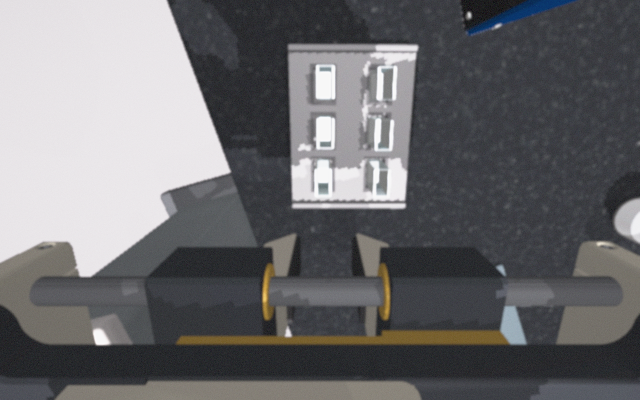

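The rack is full, with six cuvettes seated at (324,82), (324,131), (323,178) and the back row at (385,82), (383,132), (380,178). Now for the sample.

Request:
{"method": "carry_out", "body": {"targets": [[[-0.024,0.027,-0.001],-0.178],[[-0.029,0.022,-0.001],-0.178],[[-0.032,0.0165,-0.001],-0.178],[[-0.034,0.0105,-0.001],-0.178],[[-0.03,0.004,-0.001],-0.17]], "fingers": 0.45}}

```text
time: 17.35
tool_pos: [0.5113, 0.0852, 0.1402]
tool_rot: [-3.14, 0.015, 2.208]
contact_force: [0.6, 0.1, -0.4]
opening: 0.0506
```

Run:
```python
from h import *
plan([.5114,.0822,.1],2.19,1)
plan([.5114,.0822,.1],2.19,1)
```

```text
t 17.4 p [0.5135 0.0825 0.1404] yaw 2.2156 tilt [  9.8 -14.4] F [ 2.2 -3.3  1. ] op 0.0505 qv 0.37
1 [[[0.0017, -0.0018, 0.0404], 0.026]]
t 17.45 p [0.5123 0.0841 0.1402] yaw 2.2028 tilt [  8.8 -13.4] F [ 0.2 -0.3 -0.2] op 0.0504 qv 0.193
1 [[[-0.0004, -0.0018, 0.0402], 0.013]]
```

Request:
{"method": "carry_out", "body": {"targets": [[[0,-0.0015,0.045],0.01]]}}

```text
time: 17.58
tool_pos: [0.5138, 0.0827, 0.0971]
tool_rot: [3.136, 0.02, 2.189]
contact_force: [0.1, 0.6, -0.7]
opening: 0.0505
```

Run:
```python
from h import *
for i in range(2): plan([.5114,.0822,.07],2.19,1)
```

```text
t 17.62 p [0.5087 0.0824 0.0899] yaw 2.1891 tilt [  2.5 -13.4] F [-3.1 -0.5 -4.8] op 0.0502 qv 0.18
1 [[[-0.0015, 0.0022, 0.0199], -0.001]]
t 17.68 p [0.508  0.0828 0.0916] yaw 2.1903 tilt [ -0.  -13.4] F [-0.7 -0.7  0.3] op 0.0503 qv 0.083
1 [[[-0.0022, 0.0026, 0.0216], 0.0]]
```

Request:
{"method": "carry_out", "body": {"targets": [[[0,0.0,0.0],0]]}}

```text
time: 17.8
tool_pos: [0.5079, 0.0833, 0.0922]
tool_rot: [-3.134, 0.011, 2.19]
contact_force: [0.0, 0.2, 0.7]
opening: 0.0507
```

Run:
```python
from h import *
c=cam('wrist');im=save('wrist','s3');pickle.dump(c,open('pics/s3.pkl','wb'))
plan([.5114,.0822,.025],2.19,0)
cv2.imwrite('pics/s3c.png',cv2.resize(im[170:260,220:440,::-1],None,fx=3.5,fy=3.5,interpolation=cv2.INTER_CUBIC))
ph=.62
print([np.round(proj(c,[.5114+x*.00625*np.cos(ph)-y*.01125*np.sin(ph),.0822+x*.00625*np.sin(ph)+y*.01125*np.cos(ph),.049]),1) for x,y in ((-1,-1),(1,-1),(1,1),(-1,1))])
```

```text
t 17.85 p [0.5077 0.0833 0.0921] yaw 2.19 tilt [ -0.6 -13.3] F [-0.2  0.9  0.3] op 0.0504 qv 0.011
2 [[[-0.0012, 0.0014, 0.0336], -0.0], [[-0.0012, 0.0014, 0.0336], -0.0]]
[array([321.6, 241.8]), array([340. , 241.8]), array([340.4, 210.5]), array([321.4, 210.5])]
```

View pics/s3c.png

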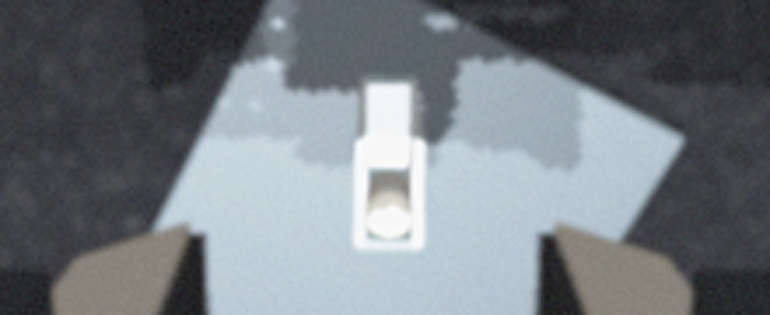

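The rim spans pixels 321–341 by 210–241, which matches the prediction. Descending.

Request:
{"method": "carry_out", "body": {"targets": [[[-0.002,0.002,0.045],0]], "fingers": 0.7}}

```text
time: 17.98
tool_pos: [0.5139, 0.083, 0.0506]
tool_rot: [-3.141, 0.016, 2.19]
contact_force: [1.3, -0.4, -0.7]
opening: 0.0444
```

Run:
```python
from h import *
for i in range(2): plan([.5114,.0822,.025],2.19,1)
```

```text
t 18.02 p [0.5094 0.0826 0.0439] yaw 2.1899 tilt [ -2.9 -13.3] F [-2.9 -0.5 -4.3] op 0.041 qv 0.167
1 [[[-0.0013, 0.0016, 0.0189], -0.0]]
t 18.07 p [0.5086 0.0826 0.0453] yaw 2.19 tilt [ -5.7 -13.3] F [ 0.   0.4 -0.4] op 0.037 qv 0.076
1 [[[-0.0018, 0.0023, 0.0203], 0.0]]
```

Request:
{"method": "carry_out", "body": {"targets": [[[-0.0015,0.002,0.02],0]]}}

```text
time: 18.2
tool_pos: [0.5125, 0.0827, 0.0276]
tool_rot: [-3.132, 0.01, 2.19]
contact_force: [0.3, 0.2, -0.7]
opening: 0.0291
```

Run:
```python
from h import *
for i in range(3): plan([.5114,.0822,.025],2.19,1)
```

```text
t 18.25 p [0.5108 0.0825 0.0248] yaw 2.1899 tilt [ -6.7 -13.3] F [-1.3 -0.6 -3.1] op 0.0286 qv 0.066
1 [[[-0.0006, 0.0003, -0.0002], -0.0]]
t 18.3 p [0.5106 0.0825 0.0256] yaw 2.1901 tilt [ -7.2 -13.3] F [ 0.3  0.4 -0.5] op 0.0279 qv 0.029
1 [[[-0.0008, 0.0005, 0.0006], 0.0]]
t 18.35 p [0.5111 0.0825 0.0264] yaw 2.1901 tilt [ -5.8 -13.3] F [-0.5 -0.1 -0.3] op 0.0273 qv 0.019
1 [[[-0.0005, 0.0001, 0.0014], 0.0]]
```

Request:
{"method": "carry_out", "body": {"targets": [[[-0.0005,0,0.0015],0],[[0,0,0],0],[[0,0,0],0]], "fingers": 1, "grip_force": 25}}

```text
time: 18.73
tool_pos: [0.5131, 0.0824, 0.0284]
tool_rot: [-3.133, 0.01, 2.19]
contact_force: [0.3, 0.1, -0.3]
opening: 0.0123
```

Run:
```python
from h import *
plan([.5114,.0822,.025],2.19,1)
```

```text
t 18.77 p [0.5131 0.0824 0.0284] yaw 2.1902 tilt [ -0.7 -13.2] F [ 0.3  0.7 -0. ] op 0.0122 qv 0.006
1 [[[0.0009, -0.0015, 0.0034], 0.0]]
```

Request:
{"method": "carry_out", "body": {"targets": [[[0,0,0],0],[[0.001,-0.001,0.0055],0]], "fingers": 0.75}}

```text
time: 19.02
tool_pos: [0.5121, 0.0825, 0.0233]
tool_rot: [-3.134, 0.011, 2.19]
contact_force: [1.5, 0.4, 0.0]
opening: 0.0223
```

Run:
```python
from h import *
plan([.5114,.0822,.025],2.19,1)
plan([.5114,.0822,.025],2.19,1)
```

```text
t 19.07 p [0.5112 0.0825 0.0223] yaw 2.1901 tilt [ -1.4 -13.2] F [-0.7 -0.4 -0.3] op 0.023 qv 0.025
1 [[[-0.0004, -0.0, -0.0027], 0.0]]
t 19.12 p [0.5111 0.0825 0.0224] yaw 2.1901 tilt [ -2.  -13.2] F [0.9 0.8 0.4] op 0.023 qv 0.012
1 [[[-0.0005, 0.0001, -0.0026], 0.0]]
```

Request:
{"method": "carry_out", "body": {"targets": [[[0,0,0],0],[[0,0,0],0]], "fingers": 1}}

```text
time: 19.38
tool_pos: [0.5109, 0.0825, 0.0221]
tool_rot: [-3.132, 0.009, 2.19]
contact_force: [0.3, 0.5, 0.4]
opening: 0.0123
```

Run:
```python
from h import *
plan([.5114,.0822,.025],2.19,1)
```

```text
t 19.43 p [0.5109 0.0825 0.0221] yaw 2.1901 tilt [ -2.6 -13.3] F [-1.3  0.1  0. ] op 0.0122 qv 0.003
1 [[[-0.0006, 0.0002, -0.0029], 0.0]]
```

Request:
{"method": "carry_out", "body": {"targets": [[[0,0,-0.02],0],[[0,0,-0.045],0],[[0,0,-0.055],0]]}}

```text
time: 19.8
tool_pos: [0.5085, 0.0839, 0.1409]
tool_rot: [-3.123, 0.003, 2.19]
contact_force: [1.2, 0.5, -0.6]
opening: 0.0124
```

Run:
```python
from h import *
plan([.4483,-.1815,.155],1.641,0)
```

```text
t 19.8 p [0.5085 0.0839 0.1409] yaw 2.1899 tilt [-13.  -13.5] F [ 1.2  0.5 -0.6] op 0.0124 qv 1.1
5 [[[-0.0363, -0.0407, -0.002], 0.11], [[-0.0405, -0.0364, -0.002], 0.11], [[-0.0442, -0.0318, -0.002], 0.11], [[-0.0475, -0.0268, -0.002], 0.11], [[-0.0501, -0.0214, -0.002], 0.11]]
```

Request:
{"method": "carry_out", "body": {"targets": [[[-0.036,-0.041,-0.003],0.11],[[-0.04,-0.036,-0.002],0.11],[[-0.044,-0.032,-0.002],0.11],[[-0.047,-0.027,-0.002],0.11],[[-0.04,-0.018,0],0.105]]}}

```text
time: 20.42
tool_pos: [0.45, -0.174, 0.1598]
tool_rot: [-3.141, 0.015, 1.635]
contact_force: [0.7, -0.4, 0.8]
opening: 0.0122
```

Run:
```python
from h import *
for i in range(3): plan([.4483,-.1815,.11],1.641,1)
```

```text
t 20.48 p [ 0.4493 -0.1784  0.1599] yaw 1.629 tilt [  0.3 -18.2] F [ 1.2 -4.9 -0.1] op 0.0125 qv 0.084
1 [[[-0.0022, -0.0011, 0.0499], -0.012]]
t 20.52 p [ 0.4498 -0.1758  0.1597] yaw 1.633 tilt [  0.2 -16.4] F [-0.5  1.1 -0.3] op 0.0127 qv 0.077
1 [[[-0.0048, -0.0018, 0.0498], -0.008]]
t 20.57 p [ 0.4501 -0.1738  0.1595] yaw 1.636 tilt [ -0.1 -15. ] F [ 0.1  0.5 -0.8] op 0.0124 qv 0.057
1 [[[-0.0069, -0.0022, 0.0496], -0.005]]
```

Request:
{"method": "carry_out", "body": {"targets": [[[-0.007,-0.002,0.045],-0.005]]}}

```text
time: 20.7
tool_pos: [0.4509, -0.1821, 0.1166]
tool_rot: [3.136, 0.019, 1.642]
contact_force: [0.2, -0.3, -0.7]
opening: 0.0121
```

Run:
```python
from h import *
for i in range(3): plan([.4483,-.1815,.09],1.641,1)
```

```text
t 20.75 p [ 0.4466 -0.1805  0.1098] yaw 1.6425 tilt [ -4.6 -12.4] F [-2.5  0.2 -5.1] op 0.0129 qv 0.185
1 [[[-0.0008, 0.0018, 0.0198], 0.001]]
t 20.8 p [ 0.4462 -0.1797  0.1114] yaw 1.6421 tilt [ -6.7 -10.9] F [-1.1  0.6 -1. ] op 0.0125 qv 0.087
1 [[[-0.0017, 0.0021, 0.0214], 0.001]]
t 20.85 p [ 0.4474 -0.18    0.1133] yaw 1.6421 tilt [ -4.4 -12.1] F [-0.4 -1.  -0.3] op 0.0124 qv 0.051
1 [[[-0.0013, 0.0009, 0.0233], 0.001]]
```

Run:
```python
from h import *
im=save('wrist','f1')
cv2.imwrite('pics/f1c.png',cv2.resize(im[60:260,220:440,::-1],None,fx=3,fy=3,interpolation=cv2.INTER_CUBIC))
plan([.4483,-.1815,.075],1.641,0)
```

```text
t 20.9 p [ 0.4485 -0.1805  0.1147] yaw 1.6423 tilt [ -1.6 -13.8] F [ 0.4 -0.2  0.4] op 0.012 qv 0.029
1 [[[-0.0005, -0.0002, 0.0397], 0.001]]
```

View pics/f1c.png

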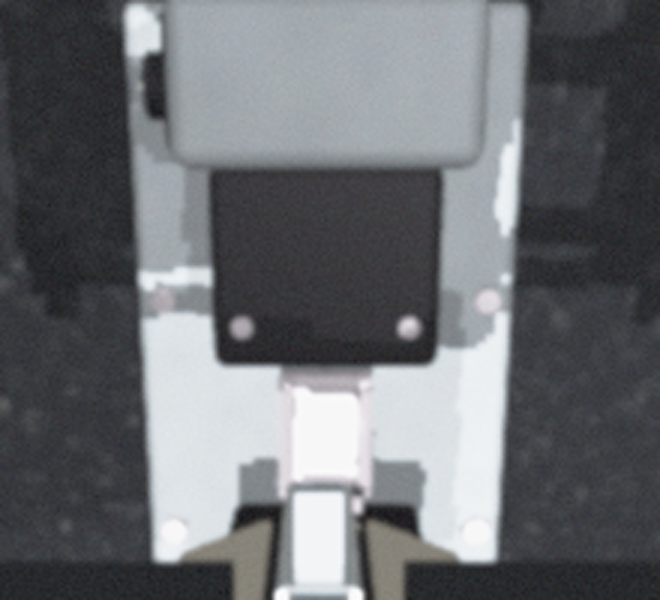

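The sample at (320,540 in the crop) lines up with the stage pocket (327,430 in the crop). Descending in small steps.

Request:
{"method": "carry_out", "body": {"targets": [[[-0.0005,0,0.038],0.001]]}}

```text
time: 21.02
tool_pos: [0.4516, -0.1821, 0.0798]
tool_rot: [3.137, 0.018, 1.643]
contact_force: [0.1, -0.9, -0.6]
opening: 0.0126
```

Run:
```python
from h import *
for i in range(3): plan([.4483,-.1815,.06],1.641,1)
```

```text
t 21.07 p [ 0.4481 -0.1802  0.0744] yaw 1.6426 tilt [ -3.  -12.7] F [-2.7  1.1 -4.7] op 0.0123 qv 0.149
1 [[[-0.0011, 0.0001, 0.0144], 0.002]]
t 21.12 p [ 0.4476 -0.1799  0.0757] yaw 1.6427 tilt [ -4.8 -11.7] F [ 0.3  0.5 -0.5] op 0.0125 qv 0.065
1 [[[-0.0014, 0.0006, 0.0157], 0.002]]
t 21.18 p [ 0.4484 -0.1805  0.077 ] yaw 1.6425 tilt [ -3.  -12.8] F [ 0.6 -0.7 -0.4] op 0.0123 qv 0.034
1 [[[-0.0007, -0.0001, 0.0171], 0.002]]
```

Request:
{"method": "carry_out", "body": {"targets": [[[-0.001,0,0.016],0.001]]}}

```text
time: 21.3
tool_pos: [0.4503, -0.1823, 0.063]
tool_rot: [3.141, 0.015, 1.642]
contact_force: [0.0, -0.8, -0.5]
opening: 0.0121
```

Run:
```python
from h import *
for i in range(2): plan([.4483,-.1815,.051],1.641,1)
```

```text
t 21.35 p [ 0.4488 -0.1816  0.0605] yaw 1.642 tilt [ -2.3 -13.2] F [-0.8  0.4 -1.6] op 0.0126 qv 0.05
1 [[[0.0003, -0.0004, 0.0095], 0.001]]
t 21.4 p [ 0.4483 -0.1814  0.0608] yaw 1.6418 tilt [ -3.5 -12.5] F [-1.2  1.2  0.2] op 0.0124 qv 0.024
1 [[[0.0001, -0.0, 0.0098], 0.001]]
```

Request:
{"method": "carry_out", "body": {"targets": [[[0,0,0],0]]}}

```text
time: 21.52
tool_pos: [0.4486, -0.1815, 0.0612]
tool_rot: [-3.138, 0.012, 1.642]
contact_force: [-0.4, 0.4, 0.3]
opening: 0.0124
```

Run:
```python
from h import *
for i in range(2): plan([.4483,-.1815,.051],1.641,1)
```

```text
t 21.57 p [ 0.4486 -0.1815  0.0613] yaw 1.6419 tilt [ -2.9 -12.8] F [-0.7  0.1  0.6] op 0.0125 qv 0.003
1 [[[0.0002, -0.0003, 0.0103], 0.001]]
t 21.62 p [ 0.4486 -0.1816  0.0613] yaw 1.6419 tilt [ -2.9 -12.8] F [0.1 0.2 1.1] op 0.0125 qv 0.002
1 [[[0.0002, -0.0002, 0.0103], 0.001]]
```

Request:
{"method": "carry_out", "body": {"targets": [[[0,0,0.007],0.001]]}}

```text
time: 21.75
tool_pos: [0.4491, -0.182, 0.0547]
tool_rot: [-3.139, 0.014, 1.641]
contact_force: [0.8, 0.4, 0.6]
opening: 0.0121
```

Run:
```python
from h import *
for i in range(2): plan([.4483,-.1815,.050],1.641,1)
```

```text
t 21.8 p [ 0.4485 -0.1817  0.0536] yaw 1.6406 tilt [ -2.9 -12.8] F [-0.9  0.7 -1. ] op 0.0125 qv 0.027
1 [[[0.0002, -0.0001, 0.0036], -0.0]]
t 21.85 p [ 0.4482 -0.1815  0.0537] yaw 1.6408 tilt [ -3.7 -12.4] F [-0.6 -0.3 -1.2] op 0.012 qv 0.015
1 [[[0.0001, 0.0001, 0.0037], -0.0]]
```

Request:
{"method": "carry_out", "body": {"targets": [[[0,0,0.006],0]]}}

```text
time: 21.98
tool_pos: [0.4486, -0.1818, 0.0478]
tool_rot: [-3.138, 0.013, 1.641]
contact_force: [1.3, -1.0, 2.9]
opening: 0.0128
```

Run:
```python
from h import *
for i in range(2): plan([.4483,-.1815,.040],1.641,1)
```

```text
t 22.02 p [ 0.4483 -0.1817  0.047 ] yaw 1.6406 tilt [ -3.4 -12.5] F [ 1.1 -0.9  1.8] op 0.0121 qv 0.019
1 [[[0.0003, 0.0, 0.007], -0.0]]
t 22.07 p [ 0.4484 -0.1817  0.0473] yaw 1.6406 tilt [ -3.5 -12.4] F [0.1 0.9 3.2] op 0.0124 qv 0.019
1 [[[0.0003, -0.0, 0.0073], -0.0]]
```

Request:
{"method": "carry_out", "body": {"targets": [[[0,0,0.004],0],[[0,0,0.003],0],[[0,0,0.001],0]]}}

```text
time: 22.45
tool_pos: [0.4485, -0.1818, 0.0399]
tool_rot: [-3.138, 0.012, 1.641]
contact_force: [-3.7, 2.3, 19.2]
opening: 0.0126
```

Run:
```python
from h import *
for i in range(2): plan([.4483,-.1815,.040],1.641,1)
```

```text
t 22.5 p [ 0.4485 -0.1818  0.04  ] yaw 1.6406 tilt [ -2.9 -12.7] F [-2.6  0.8 10. ] op 0.0126 qv 0.004
1 [[[0.0003, -0.0002, -0.0], -0.0]]
t 22.55 p [ 0.4485 -0.1818  0.0399] yaw 1.6406 tilt [ -2.9 -12.7] F [-2.1  2.1 10.4] op 0.0125 qv 0.002
1 [[[0.0003, -0.0002, -0.0001], -0.0]]
```

The stage is at its stop: TCP 0.040 as predicted, 10 N against a 4 N spring. I'll check with pictures.

Run:
```python
from h import *
im=save('wrist','g1'); a=save('scene','g2'); t=save('top','g3')
cv2.imwrite('pics/g2c.png',cv2.resize(a[160:345,200:420,::-1],None,fx=3.2,fy=3.2,interpolation=cv2.INTER_CUBIC))
cv2.imwrite('pics/g3c.png',cv2.resize(t[185:285,160:425,::-1],None,fx=3,fy=3,interpolation=cv2.INTER_CUBIC))
plan([.4483,-.1815,.040],1.641,0)
```

```text
t 22.7 p [ 0.4485 -0.1818  0.04  ] yaw 1.6406 tilt [ -2.8 -12.7] F [-2.2  2.  11.3] op 0.012 qv 0.001
1 [[[0.0003, -0.0002, -0.0], -0.0]]
```

View pics/g1.png

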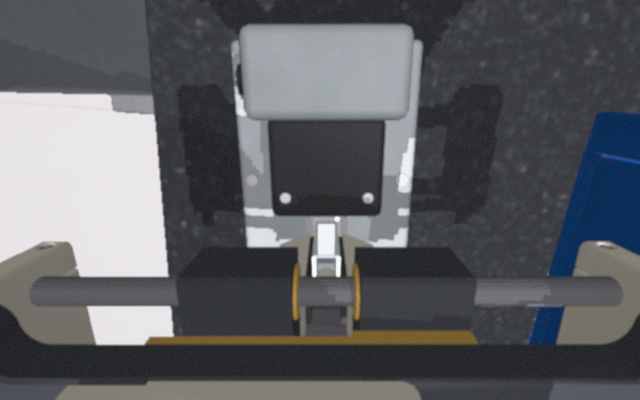

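View pics/g2c.png

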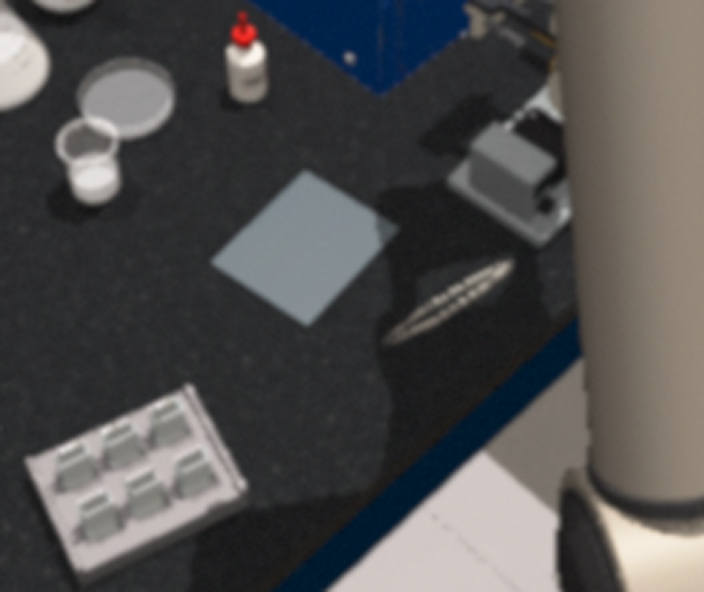

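View pics/g3c.png

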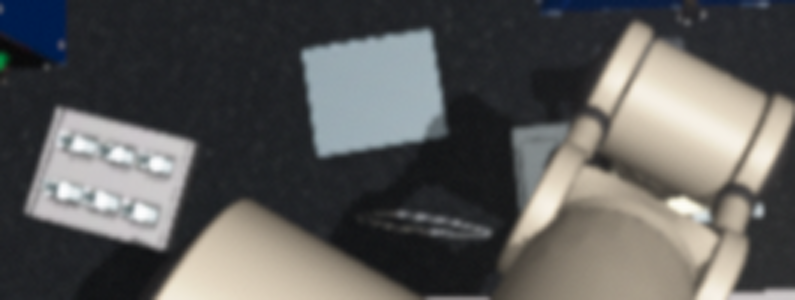

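The rack is full (six cuvettes), the mat is empty, and the dropper, beaker and tweezers are where they were. The sample is gripped in the stage at (326,255), and the push is steady at 10–11 N.

```bash
python3 -c "
from h import *
print(order.hand_in()); s=monitor.observe(); print(s['time'],s['tool_pos'],s['contact_force'],s['opening'])"
```

```text
the job is handed in; nothing more can be done
None
the job is handed in; nothing more can be done
```

The job is done and handed in at about 22.7 s of the 61 s. The sample is in the photometer's stage and held fully down; no verdict was reported.

- **Rack:** the blank went into the left pocket and the open cuvette into the middle one. Both touched the floor at the expected height (4–6 N) before release. The last pictures show all six cuvettes standing.
- **Sample:** I gripped it by the frosted sides at 25 N, turned it so the windows lie along the light, and pressed it down. The TCP stopped at 0.040 m, as predicted for the stage at its stop. The upward force held at 10–11 N, well over the 4 N spring. The shutter itself was hidden from the cameras, so I judge that the light path is clear from height and force only.
- **Other things:** the beaker, dropper and tweezers looked undisturbed. I did not check the pen in the last pictures.

**What disagreed:**
- **Tool tilt:** the tool tilted up to about 2° during fast moves. I brought this down, and it was about 0.7° from vertical at hand-in.
- **Height drift:** rows that did not move let the fingers rise about 3 mm. I regrasped the open cuvette and the sample once each, lower down, before lifting them.
- **Middle pocket height:** its mouth triangulated about 10 mm too low. I used the rack outline instead (97.5 by 128.5 mm, top within 3 mm), which agreed with both pocket mouths to about 1.5 mm.

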